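# Pack the thread case

## Robot

A 7-joint arm with a two-finger parallel gripper is mounted at the origin on the work surface. World frame = base frame: x ahead of the robot, y to its left, z up, the work surface at z = 0. Lengths are in m, angles in rad, forces in N, time in s.
With the tool pointing down it reaches from about 0.4 to 0.85 m from the base axis. Payload 10.4 kg.
Tool frame: the origin (TCP) lies midway between the tips of the shut fingers; the grasp point (between the pads) lies 19 mm behind it; y points along the fingers, x is the direction in which the jaws open and shut, and the axes are right-handed (so a half turn about y gives the same grasp; the last joint's range is limited). The gripper opens to 87 mm and grips with 3 to 60 N. Pads are 19 mm wide; open, the fingers measure 117 mm over their backs; the gripper's body (75 mm by 190 mm) begins 51 mm behind the grasp point.
Start: joints at [1.314, 0.332, -0.065, 1.46, 0.022, 1.35, -0.088], TCP at [0.145, -0.608, 0.223] pointing down, gripper open.
Joint ranges: [-2.6, 2.6], [-0.5, 2.12], [-1.47, 1.34], [0.16, 2.42], [-1.27, 4.41], [0.06, 2.06], [-2.6, 2.6]. Speed limits (rad/s): [2.22, 2.22, 2.79, 2.79, 3.14, 3.14, 3.14].

## Interface

Orientations are given as a unit quaternion [x, y, z, w].
In Python, from bench import r gives the robot as it stands. The module is installed in compiled form; this text tells all that it offers.
- The arm moves only by the tool arm_command, never from a script. Its argument "deltas" is one flat list of numbers, 6 for each row, row after row: the shift along the tool's x, y, z in m, then the turn, a rotation vector about the tool's x, y, z in degrees. In form: [tx, ty, tz, ax, ay, az, tx, ty, tz, ax, ay, az, ...]. A call has 1 to 8 rows; each row is the pose to reach, as a shift and turn from the pose commanded when the call began, along the tool's axes at that moment; what a row does not reach only later rows make up. A row lasts 1/8 s, in which the tool goes at most 62.5 mm and 10.7 degrees, less where a joint would pass 70% of its speed; a pose out of reach is approached as far as the arm can. A call with a gripper value outside its range is refused whole. "hand" is the opening, from 0 (shut) to 1 (fully open), set as the call begins (left out, the last holds). The fingers move at their own pace and stop on an object; "grip_force" is the grip in N (left out, the last holds). Time passes only in rows, so rows that repeat a pose let the fingers close. It gives the time, the measured TCP pose, the force and the opening at its end, in the units of the state.
- r.read_state(): the state, without advancing time (a new reading comes with each control period).
- r.camera(name): name is "scene" or "top" or "wrist"; returns a dict with "image" (400x640x3 uint8, red, green, blue), "intrinsics" (3x3 intrinsics, pixels), "world_from_camera" (4x4, takes a point from camera to world coordinates); the wrist camera has in their place "hand_eye" (4x4, takes a point from camera to tool coordinates, whose origin is the TCP and whose axes are the tool frame's). Camera axes: x right, y down, z forward; pixel columns grow to the right and rows downward; lengths in m; the calibration is good to about 2 mm. A picture is of the moment at which its call begins: read the wrist's pose just before it. There is no depth.
- r.close_job(): hands the job in, once; it reports no verdict.
Trained networks look in a picture, given as the dict that the camera call returned (one of the last four; its "shot" number tells which), for a name from the list of things; names that differ only in an ending like _2 or _b are one class to them, and where a whole thing is asked for, a point or a joint stands for the part that bears it (a point fixed in the world has none). Each returns a list of dicts, best first, with "conf" (0 to 1); they miss things now and then, are a little off and sometimes report something else, mostly with a low value. They report only what shows in the picture. A call takes as long as a camera call. They do not tell look-alikes from the thing itself.
- r.boxes_of(picture, query): "centre" ([row, column] in pixels, amid what is visible of it).
- r.regions_of(picture, query): "region" (400x640 bool, what is visible of it) and "centre" ([row, column] in pixels, amid what is visible of it).
The state is a dict: "time": time; "joint_positions": joint angles; "joint_vel": joint speeds; "joint_torque": joint torques, N m; "ee_pos": TCP position; "eef_rot": TCP orientation; "ft_force": force on the tool from outside, world axes, zero at the start; "torque": the same for the moment, N m; "width": finger opening in m.
Only numpy, scipy, OpenCV 4.12 (cv2) and the standard library are available. Lean on these libraries where they do the work, as an engineer would, in place of code of your own. Each camera call takes 0.05 s, during which the arm holds its last target.

## Task

Pack the thread case: first take the divider from its rest and set it in the row of slots in the case so that all its tabs are fully home, then stand every thread spool upright on the case floor beside it and tip all the toggles out of the scoop tray into the small end compartment, setting the empty tray back down flat on the table. Last, fold the lid fully shut, and leave the wax tin, awl and mallet where they lie.

Things in the scene. Friction and masses are not known exactly. Their poses are not given: they have to be found in the camera images.
- case: Open wooden thread case, fixed: outside 126 (its x) by 270 (its y) by 64 mm tall, walls 8 mm, floor top 14 mm above the table. Origin: centre of its underside; x points to the hinged long side, y along it. A 6 mm cross wall (62 mm tall) at y = -40 mm parts a small end compartment (y -127 to -43, x -55 to 55 mm) from the thread section (y -37 to 127, x -55 to 55 mm).
- slot_row (a point): Centre of the row of six slots in the thread section's floor, at floor level: case frame (0, 45, 14) mm. The slots lie in one line along the case's y at 26 mm pitch (+-13, +-39, +-65 mm from this point); each is 17 mm along y by 10 mm along x and 14 mm deep. Axes as the case.
- bay (a point): Centre of the end compartment's floor: case frame (0, -85, 14) mm. The compartment is 110 mm along the case's x by 84 mm along its y; its rim is 50 mm above this point.
- lid (a joint): Angle of the case's flat wooden lid about its hinge, rad: 0 is shut flush on the rim, 1.57 upright, it starts open leaning back at about 2.0 to 2.25. The hinge is stiff: the lid stays where it is left; about 2.5 N at the free edge moves it; it stops at 0.
- lid_edge (a point): Middle of the lid's free edge on its outer (upper when shut) face. The lid is 126 mm deep from hinge to free edge, 270 mm wide and 8 mm thick.
- lid_hinge (a point): Middle of the lid's hinge line, which runs along the case's y at case frame x = 63 mm, z = 64.5 mm; the lid's inner face passes through it. With lid angle q, a point r from the hinge on the inner face is at case x = 63 - r cos q, z = 64.5 + r sin q (mm).
- divider_mid (a point): Middle of the plywood divider, a strip 152 (its y) by 10 (its x) by 46 mm tall, z up, 70 g. Six tabs on its lower edge, at +-13, +-39, +-65 mm along y, reach 23 to 33 mm below this point; each is 14 mm along y by 7 mm thick, stepped in to 11 by 4.5 mm over the last 3 mm. Either way round fits. It starts upright in its rest, this point 43 mm above the table; seated it is 37 mm.
- rest: Low dark wooden rest, fixed: 176 mm long (its y), 50 mm wide, 28 mm tall, with a 12 mm wide groove 18 mm deep along it in which the divider stands and from which it lifts straight up. Origin: centre of its underside.
- tray_grip (a point): Gripping point of the scoop tray's wooden plate handle, 60 mm above the table when flat; x points to the mouth, z up. The handle stands at the tray's rear, is 8 mm thick and 40 mm wide, goes on 26 mm above this point and leans back (away from the mouth) by 20 degrees. It is 79.5 mm behind the tray's middle. Tray about 140 g; toggles slide at friction about 0.6: pitch well past 45 degrees to empty.
- tray_mouth (a point): Middle of the tray's mouth lip, 139.5 mm ahead of and 49 mm below tray_grip in the tray's axes. The aluminium tray is 120 mm long, 72 mm wide, sides 30 mm high, flat-bottomed, open only at the mouth, where the floor rises at 10 degrees over the last 40 mm.
- spool0_mid (a point): A spool of linen thread, 34 mm across and 44 mm tall, 45 g, standing on end on the table at the start. This point is its centre, 22 mm above its foot; z is its axis. Two to four of the four spools are there; an absent one reads None.
- spool1_mid (a point): A spool of linen thread, 34 mm across and 44 mm tall, 45 g, standing on end on the table at the start. This point is its centre, 22 mm above its foot; z is its axis. Two to four of the four spools are there; an absent one reads None.
- spool2_mid (a point): A spool of linen thread, 34 mm across and 44 mm tall, 45 g, standing on end on the table at the start. This point is its centre, 22 mm above its foot; z is its axis. Two to four of the four spools are there; an absent one reads None.
- spool3_mid (a point): A spool of linen thread, 34 mm across and 44 mm tall, 45 g, standing on end on the table at the start. This point is its centre, 22 mm above its foot; z is its axis. Two to four of the four spools are there; an absent one reads None.
- toggle0_mid (a point): A turned wooden toggle (barrel), 16 mm across and 26 mm long, 12 g, lying loose in the tray at the start. This point is its centre.
- toggle1_mid (a point): A turned wooden toggle (barrel), 16 mm across and 26 mm long, 12 g, lying loose in the tray at the start. This point is its centre.
- toggle2_mid (a point): A turned wooden toggle (barrel), 16 mm across and 26 mm long, 12 g, lying loose in the tray at the start. This point is its centre.
- toggle3_mid (a point): A turned wooden toggle (barrel), 16 mm across and 26 mm long, 12 g, lying loose in the tray at the start. This point is its centre.
- toggle4_mid (a point): A turned wooden toggle (barrel), 16 mm across and 26 mm long, 12 g, lying loose in the tray at the start. This point is its centre.
- wax_tin: Bystander, to be left alone: round steel wax tin, 60 mm across, 22 mm tall; origin at its underside.
- awl: Bystander, to be left alone: awl, 150 mm long, lying; origin at its underside.
- mallet: Bystander, to be left alone: wooden mallet lying on its side, about 230 mm long, head 60 mm across; origin at its underside.
Mind the look-alikes: they are no part of the job. Leave any turquoise look-alike of the part that bears spool0_mid alone.

How it is judged:
By the outcome, as a careful person would: the job done as asked, in the order asked, and still so for the second after the job is handed in, with the robot touching nothing.
Of spool0, spool1, spool2, spool3 only 2 to 4 are there at a start; the rules pass over those that are not, and their reading is None.
At some moment in a run one of spool0, spool1, spool2, spool3 may be knocked a few centimetres aside while the robot is not near it.
It also fails if it takes over 210 s, if anything falls off the work surface, if the arm or the gripper's body presses on something with over 40 N, if the wrist force passes 120 N, or if a joint passes its speed limit or range.

## Working session

There is one attempt and no reset: what is moved stays moved. The work goes in short steps, Python scripts to look and compute and a tool call to move; the robot and the scene stay as the last step left them, time stands still between calls to the robot, and variables do not carry over. Pictures are saved under pics/ and viewed, and the job is handed in when it is done.

Besides the shell and the picture viewer there is one more tool, called after "Request:" as name(argument=value, ...) on one line, values as JSON. arm_command: Moves the arm, as the interface text tells. Its arguments: {"type":"object","properties":{"deltas":{"type":"array","items":{"type":"number"}},"hand":{"type":"number"},"grip_force":{"type":"number"}},"required":["deltas"]}

```bash
mkdir -p pics; ls
cat > h.py <<'E'
import numpy as np, cv2
from scipy.spatial.transform import Rotation as R
from bench import r
def cam(n,save=None):
    s=r.read_state() if n=='wrist' else None
    p=r.camera(n)
    if n=='wrist':
        T=np.eye(4);T[:3,:3]=R.from_quat(s['eef_rot']).as_matrix();T[:3,3]=s['ee_pos']
        p['world_from_camera']=T@p['hand_eye']
    if save: cv2.imwrite('pics/'+save,p['image'][:,:,::-1])
    return p
def W(p): return p['world_from_camera']
def pix2w(p,rc,z):
    K=p['intrinsics'];T=W(p)
    d=T[:3,:3]@np.linalg.solve(K,[rc[1],rc[0],1.0]);o=T[:3,3]
    return o+d*(z-o[2])/d[2]
def w2pix(p,x):
    T=W(p);c=T[:3,:3].T@(np.asarray(x)-T[:3,3]);u=p['intrinsics']@c
    return u[1]/u[2],u[0]/u[2]
def st():
    s=r.read_state();print('t',s['time'],'pos',np.round(s['ee_pos'],4),'q',np.round(s['eef_rot'],4),'w',s['width']);print(R.from_quat(s['eef_rot']).as_matrix().round(3).tolist(),'F',np.round(s['ft_force'],2),'J',np.round(s['joint_positions'],3))
    return s
E
python3 - <<'E'
from h import *
st()
for n in ['scene','top','wrist']:
    p=cam(n,n+'0.png'); print(n,p['intrinsics'].tolist(),W(p).round(3).tolist())
E
```

```text
pics
t 0.0 pos [ 0.1447 -0.6076  0.2218] q [-0.5546  0.4387 -0.4379  0.5552] w 0.08687553691833363
[[0.232, -0.0, 0.973], [-0.973, 0.001, 0.232], [-0.001, -1.0, -0.0]] F [-0.13 -0.34  0.31] J [ 1.314  0.333 -0.065  1.461  0.022  1.35  -0.088]
scene [[493.63158388054984, 0.0, 324.520798145001], [0.0, 493.63158388054984, 197.94349278665817], [0.0, 0.0, 1.0]] [[-0.352, 0.764, -0.54, 1.203], [0.936, 0.28, -0.215, 0.23], [-0.013, -0.581, -0.814, 1.071], [0.0, 0.0, 0.0, 1.0]]
top [[482.7007495293258, 0.0, 323.00830501602775], [0.0, 482.7007495293258, 196.02655727920225], [0.0, 0.0, 1.0]] [[-0.007, -0.98, 0.201, 0.271], [-1.0, 0.006, -0.002, -0.032], [0.001, -0.201, -0.98, 1.357], [0.0, 0.0, 0.0, 1.0]]
wrist [[297.7226149395451, 0.0, 321.11370578542454], [0.0, 297.7226149395451, 200.4107666685443], [0.0, 0.0, 1.0]] [[0.231, -0.94, -0.25, 0.213], [-0.973, -0.224, -0.059, -0.591], [-0.001, 0.257, -0.966, 0.384], [0.0, 0.0, 0.0, 1.0]]
```

View pics/scene0.png

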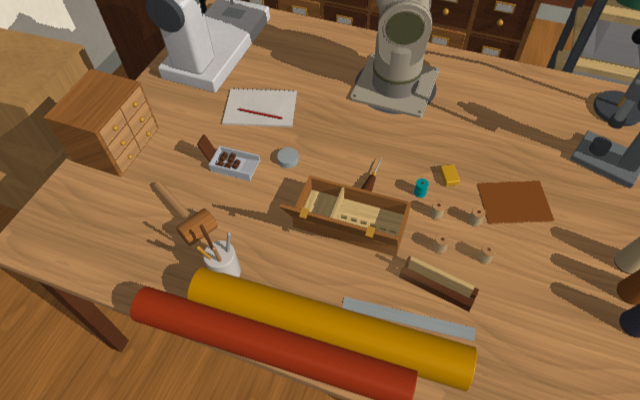

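View pics/top0.png

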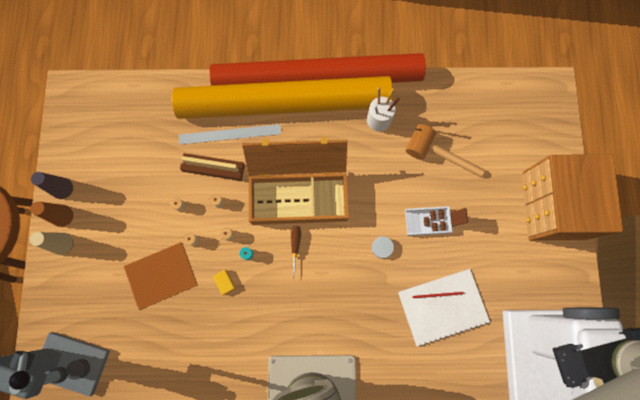

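View pics/wrist0.png

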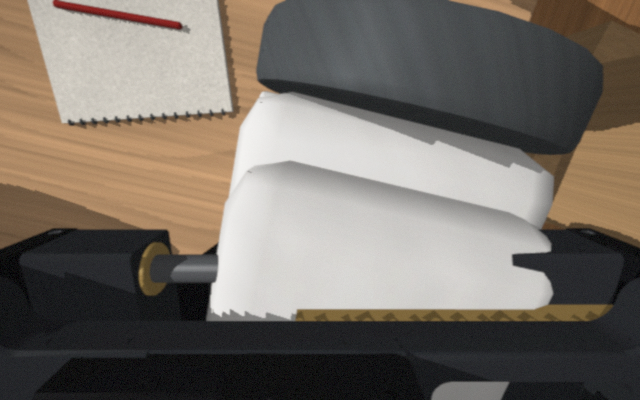

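The scene view shows the case at (350,210), the rest with divider at (440,282), and four plain spools at (438,211), (477,217), (441,244), (486,254). A turquoise look-alike stands at (421,187). The tray is at (235,160). The top view agrees: plain spools at (178,205), (218,202), (192,240), (228,236) and the turquoise one at (246,254).

Run:
```python
from h import *
ps={n:cam(n) for n in ['top','scene']}
for n,p in ps.items():
    im=p['image'];
    for q,z in [('case',.064),('rest',.028),('divider_mid',.066),('tray_grip',.03),('spool0_mid',.044),('toggle0_mid',.01),('wax_tin',.02),('awl',.01),('mallet',.03),('lid',.12)]:
        for d in r.regions_of(p,q)[:7]:
            m=d['region'];
            rect=cv2.minAreaRect(np.argwhere(m)[:,::-1].astype(np.float32))
            print(n,q,round(d['conf'],2),np.round(d['centre'],1),pix2w(p,d['centre'],z).round(3),int(m.sum()))
p=ps['top']
cv2.imwrite('pics/tcase.png',cv2.resize(p['image'][125:285,165:365,::-1],None,fx=4,fy=3.7))
cv2.imwrite('pics/tcase.png',cv2.resize(p['image'][130:275,165:365,::-1],None,fx=4,fy=4,interpolation=cv2.INTER_CUBIC))
```

```text
top case 0.74 [182.4 295.6] [0.575 0.04  0.064] 8143
top rest 0.72 [205.8 174.9] [0.519 0.379 0.028] 165
top rest 0.69 [168.9 216.6] [0.625 0.267 0.028] 815
top rest 0.54 [178.6 294.8] [0.595 0.044 0.028] 8208
top divider_mid 0.69 [167.2 215. ] [0.62  0.263 0.066] 351
top tray_grip 0.83 [221.5 428.5] [ 0.469 -0.328  0.03 ] 1241
top spool0_mid 0.47 [232.6 226.1] [0.44  0.23  0.044] 134
top spool0_mid 0.22 [239.6 293.6] [0.42  0.046 0.044] 304
top wax_tin 0.71 [252.1 384. ] [ 0.386 -0.203  0.02 ] 408
top awl 0.81 [240.  294.3] [0.423 0.046 0.01 ] 308
top awl 0.67 [157.4 295.3] [0.663 0.044 0.01 ] 3389
top mallet 0.68 [149.1 430.6] [ 0.679 -0.345  0.03 ] 1146
top lid 0.89 [158.1 295.8] [0.629 0.037 0.12 ] 3288
scene case 0.66 [215.5 349.1] [0.563 0.039 0.064] 6261
scene rest 0.7 [289.9 434.9] [0.665 0.282 0.028] 1060
scene divider_mid 0.86 [281.4 440.3] [0.661 0.287 0.066] 890
scene divider_mid 0.56 [216.8 476. ] [0.462 0.329 0.066] 260
scene tray_grip 0.63 [159.4 225.1] [ 0.484 -0.349  0.03 ] 1230
scene spool0_mid 0.78 [208.6 436.5] [0.455 0.234 0.044] 239
scene spool0_mid 0.61 [186.  418.9] [0.401 0.175 0.044] 213
scene spool0_mid 0.41 [240.3 442.6] [0.541 0.269 0.044] 254
scene toggle0_mid 0.72 [253.8 485.7] [0.52  0.376 0.01 ] 249
scene toggle0_mid 0.63 [159.7 224.2] [ 0.472 -0.361  0.01 ] 51
scene wax_tin 0.68 [158.9 285.9] [ 0.417 -0.196  0.02 ] 384
scene awl 0.6 [182.8 370. ] [0.409 0.047 0.01 ] 126
scene mallet 0.76 [223.  190.8] [ 0.7   -0.334  0.03 ] 1166
scene lid 0.7 [224.3 339.6] [0.629 0.037 0.12 ] 1282
```

View pics/tcase.png

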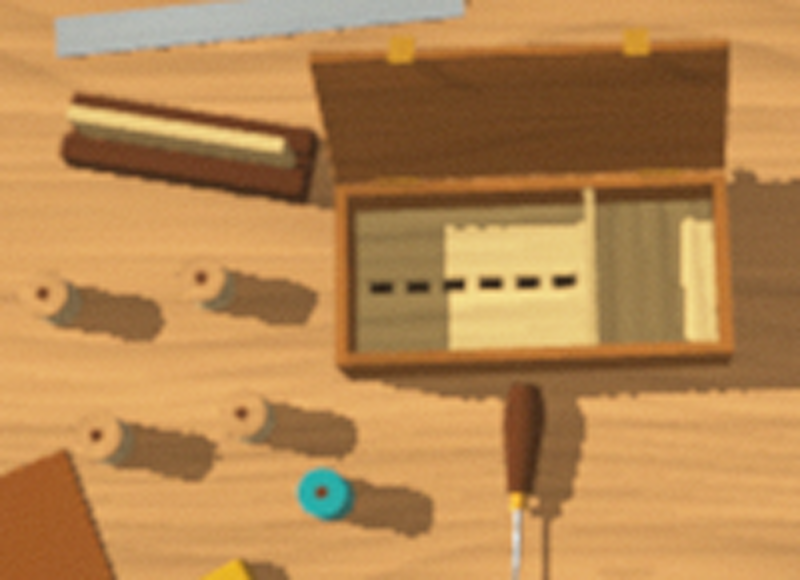

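```bash
cat >> h.py <<'E'
def Rt(yaw, pitch=0, axis=None):
    """tool down, jaw x at world yaw (deg). """
    c,s=np.cos(np.radians(yaw)),np.sin(np.radians(yaw))
    x=np.array([c,s,0]);y=np.array([0,0,-1.]);z=np.cross(x,y)
    return np.column_stack([x,y,z])
def plan(pos,M,s=None):
    s=s or r.read_state(); A=R.from_quat(s['eef_rot']).as_matrix()
    d=A.T@(np.asarray(pos)-s['ee_pos']); rv=np.degrees(R.from_matrix(A.T@M).as_rotvec())
    print('delta',d.round(4).tolist(),rv.round(2).tolist())
E
python3 - <<'E'
from h import *
p=cam('top')
f=lambda u,v:(130+v/4,165+u/4)
# case fit: slots (floor z=14), rim corners
obs=[((337,362),(-63,135,64)),((731,352),(-63,-135,64)),((335,187),(63,135,64)),((725,180),(63,-135,64)),((381,288),(0,110,14)),((565,281),(0,-20,14)),((455,285),(0,58,14))]
from scipy.optimize import least_squares
def cw(t,pt):
    c,s=np.cos(t[2]),np.sin(t[2]);x,y,z=np.array(pt)/1000
    return [t[0]+c*x-s*y,t[1]+s*x+c*y,z]
def res(t): return np.concatenate([np.array(w2pix(p,cw(t,b)))-f(*a) for a,b in obs])
s=least_squares(res,[.55,.04,0]);print(s.x,np.degrees(s.x[2]),s.fun.round(1))
for nm,a,z in [('sA',(43,295),.044),('sB',(203,279),.044),('sC',(97,437),.044),('sD',(243,414),.044),('dl',(70,113),.066),('dr',(287,145),.066),('lidL',(313,58),.174),('lidR',(727,45),.174)]:
    print(nm,pix2w(p,f(*a),z).round(4))
cv2.imwrite('pics/ttray.png',cv2.resize(p['image'][110:260,365:505,::-1],None,fx=4,fy=4,interpolation=cv2.INTER_CUBIC))
plan((.60,-.2,.36),Rt(0)); plan((.60,.1,.36),Rt(0))
E
```

```text
[0.53360808 0.03272616 0.01859187] 1.0652356045335367 [ 0.8 -0.7  0.8  0.6 -0.6  0.1 -1.3  0.4 -0.3 -0.1  0.4 -0.2  0.  -0.2]
sA [0.5216 0.3724 0.044 ]
sB [0.5322 0.2621 0.044 ]
sC [0.4229 0.3302 0.044 ]
sD [0.438  0.2312 0.044 ]
dl [0.6458 0.3539 0.066 ]
dr [0.6219 0.2027 0.066 ]
lidL [0.65   0.1681 0.174 ]
lidR [ 0.657  -0.0968  0.174 ]
delta [-0.2915, -0.1374, 0.5373] [0.0, -76.61, 0.01]
delta [-0.5833, -0.1375, 0.6068] [0.0, -76.61, 0.01]
```

View pics/ttray.png

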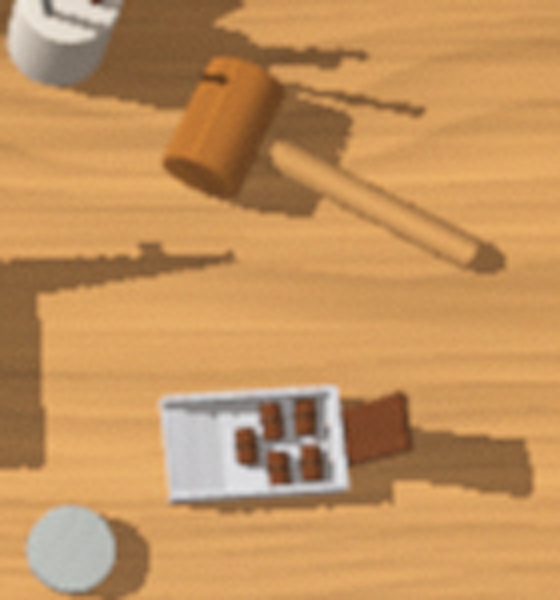

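Request:
arm_command(deltas=[0,-0.06,0,0,0,0,0,-0.12,0,0,0,0,-0.01,-0.137,0.05,0,-8,0,-0.05,-0.137,0.1,0,-16,0,-0.09,-0.137,0.15,0,-24,0,-0.12,-0.137,0.2,0,-32,0,-0.15,-0.137,0.25,0,-40,0,-0.18,-0.137,0.3,0,-48,0], hand=1)

```text
time: 2.3
ee_pos: [0.396, -0.3619, 0.3598]
eef_rot: [0.686, -0.173, 0.173, -0.685]
ft_force: [0.3, -0.4, -0.0]
width: 0.0867
```

Run:
```python
from h import *
st(); plan((.6,-.2,.36),Rt(0)); plan((.56,.22,.36),Rt(-9))
```

```text
t 2.3 pos [ 0.396  -0.3619  0.3598] q [ 0.6858 -0.1729  0.1733 -0.6854] w 0.08671337055287888
[[0.88, 0.0, 0.475], [-0.475, -0.001, 0.88], [0.001, -1.0, -0.0]] F [ 0.31 -0.38 -0.05] J [ 0.987  0.12  -0.369  1.44   0.044  1.589  0.127]
delta [0.1026, -0.0002, 0.2393] [0.04, -28.35, 0.03]
delta [-0.132, -0.0005, 0.59] [0.03, -19.35, 0.03]
```

Request:
arm_command(deltas=[-0.01,0,0.05,0,-3,0,-0.025,0,0.11,0,-6,0,-0.04,0,0.17,0,-9,0,-0.055,0,0.23,0,-12,0,-0.07,0,0.29,0,-15,0,-0.085,0,0.35,0,-18,0,-0.1,0,0.41,0,-19.4,0,-0.11,0,0.47,0,-19.4,0])

```text
time: 3.3
ee_pos: [0.5236, 0.1037, 0.3601]
eef_rot: [0.705, -0.056, 0.057, -0.705]
ft_force: [0.6, -0.3, 0.9]
width: 0.0871
```

Run:
```python
from h import *
st(); plan((.56,.22,.36),Rt(-9));p=cam('wrist','w1.png')
```

```text
t 3.3 pos [0.5236 0.1037 0.3601] q [ 0.705  -0.0563  0.0574 -0.7046] w 0.08711171820737933
[[0.987, 0.001, 0.16], [-0.16, -0.001, 0.987], [0.002, -1.0, -0.0]] F [ 0.55 -0.28  0.91] J [ 0.453  0.169 -0.838  1.427  0.127  1.599 -0.534]
delta [0.0173, 0.0001, 0.1206] [0.03, -0.22, 0.09]
```

View pics/w1.png

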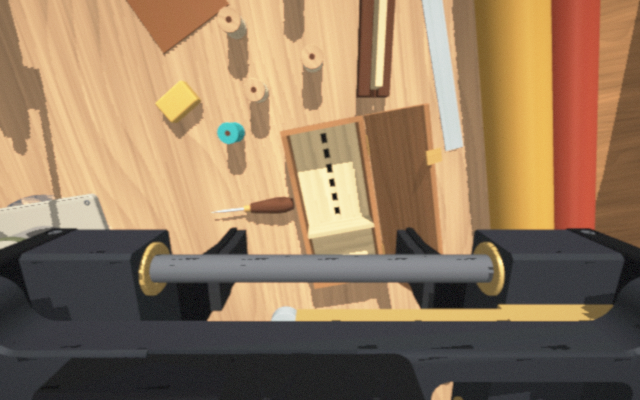

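Run:
```python
from h import *
p=cam('wrist')
np.savez('w1.npz',image=p['image'],intrinsics=p['intrinsics'],world_from_camera=W(p))
cv2.imwrite('pics/w1c.png',cv2.resize(p['image'][0:230,275:475,::-1],None,fx=4,fy=4,interpolation=cv2.INTER_CUBIC)[:,:800][320:920])
cv2.imwrite('pics/w1d.png',cv2.resize(p['image'][0:150,210:410,::-1],None,fx=4,fy=4,interpolation=cv2.INTER_CUBIC))
```

```text
(no output)
```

View pics/w1c.png

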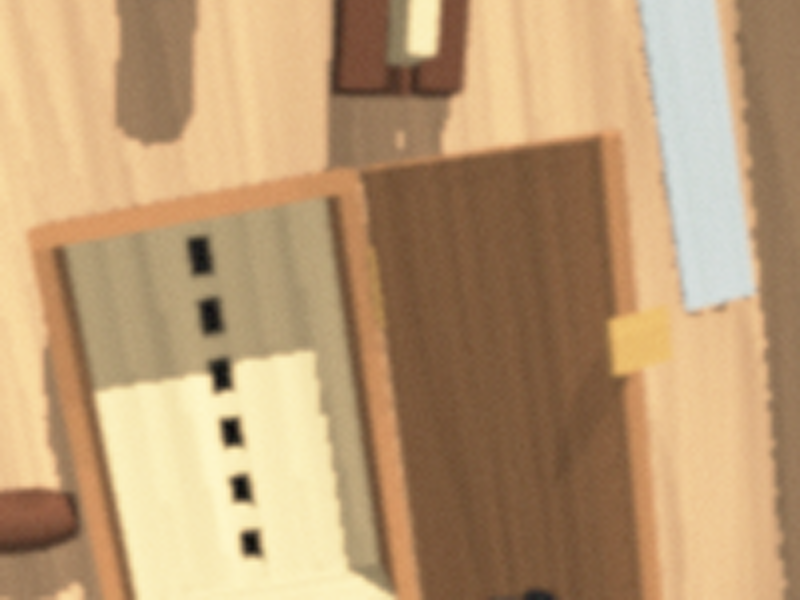

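View pics/w1d.png

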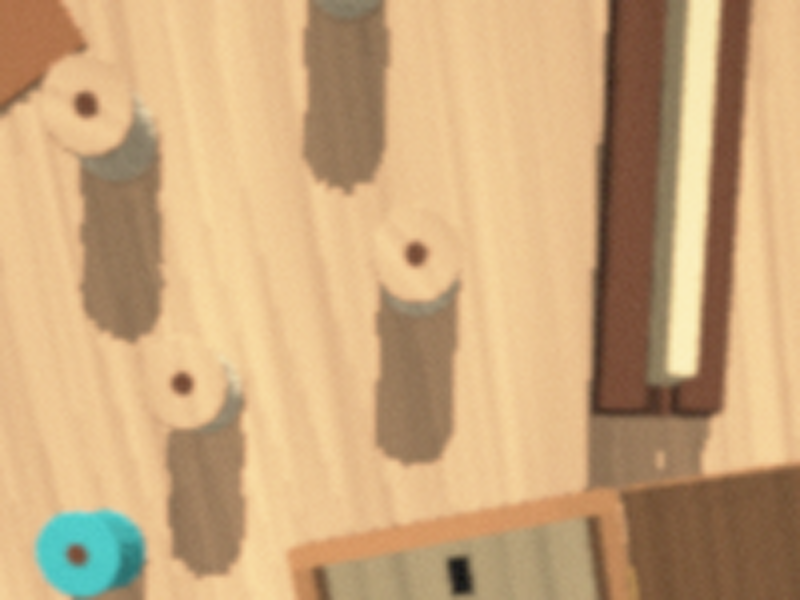

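Run:
```python
from h import *
from scipy.optimize import least_squares
p=dict(np.load('w1.npz'))
f=lambda u,v:(80+v/4,275+u/4)
obs=[((200,256),(0,110,14)),((210,316),(0,84,14)),((221,375),(0,58,14)),((232,432),(0,32,14)),((241,489),(0,6,14)),((251,544),(0,-20,14)),((33,232),(-63,135,64)),((360,172),(63,135,64))]
def cw(t,pt):
    c,s=np.cos(t[2]),np.sin(t[2]);x,y,z=np.array(pt)/1000
    return [t[0]+c*x-s*y,t[1]+s*x+c*y,z]
for o in (obs,obs[:6]):
    s=least_squares(lambda t:np.concatenate([np.array(w2pix(p,cw(t,b)))-f(*a) for a,b in o]),[.55,.04,0]);print(s.x,np.degrees(s.x[2]),s.fun.round(2))
t=s.x
q=least_squares(lambda q:np.concatenate([np.array(w2pix(p,cw(t,(63-126*np.cos(q[0])+8*np.sin(q[0])*k,135,64.5+126*np.sin(q[0])+8*np.cos(q[0])*k))))-f(*a) for a,k in [((603,135),0)]]),[2.1]);print('lid',q.x,q.fun)
g=lambda u,v:(v/4,210+u/4)
print('slotmid',cw(t,(0,45,14)))
for nm,a,z in [('D',(84,104),.044),('C',(183,383),.044),('B',(416,254),.044),('cy',(78,555),.044),('dnear',(683,376),.066)]: print(nm,pix2w(p,g(*a),z).round(4))
```

```text
[0.53892097 0.03554746 0.01876035] 1.0748887517945918 [-0.07  0.51  0.23  0.57  0.39  0.32  0.68  0.01  0.6   0.13  0.68 -0.05
 -1.06 -1.32 -0.91 -0.  ]
[0.5390542  0.0363361  0.02868068] 1.6432819392382927 [-0.44 -0.12 -0.16  0.1  -0.01  0.    0.26 -0.16  0.17  0.11  0.23  0.07]
lid [1.99581733] [-1.63090426 -0.33543974]
slotmid [np.float64(0.5377637440392169), np.float64(0.08131759780688369), np.float64(0.014)]
D [0.4274 0.3334 0.044 ]
C [0.4429 0.235  0.044 ]
B [0.5374 0.2661 0.044 ]
cy [0.3888 0.1787 0.044 ]
dnear [0.6262 0.2073 0.066 ]
```

Run:
```python
from h import *
plan((.625,.17,.27),Rt(-9))
```

```text
delta [0.0917, 0.0894, 0.0754] [-0.18, 0.33, -0.05]
```

Request:
arm_command(deltas=[0.045,0.045,0.04,0,0,0,0.092,0.089,0.075,0,0,0,0.092,0.089,0.075,0,0,0,0.092,0.089,0.075,0,0,0])

```text
time: 3.9
ee_pos: [0.6261, 0.1615, 0.2685]
eef_rot: [0.705, -0.058, 0.055, -0.705]
ft_force: [-0.6, 0.0, 0.9]
width: 0.087
```

Run:
```python
from h import *
st(); p=cam('wrist','w2.png')
np.savez('w2.npz',image=p['image'],intrinsics=p['intrinsics'],world_from_camera=W(p))
```

```text
t 3.9 pos [0.6261 0.1615 0.2685] q [ 0.7049 -0.0576  0.0553 -0.7048] w 0.08699334131025568
[[0.987, -0.003, 0.159], [-0.159, 0.0, 0.987], [-0.003, -1.0, -0.0]] F [-0.56  0.01  0.89] J [ 0.238  0.48  -0.817  1.289  0.342  1.517 -0.698]
```

View pics/w2.png

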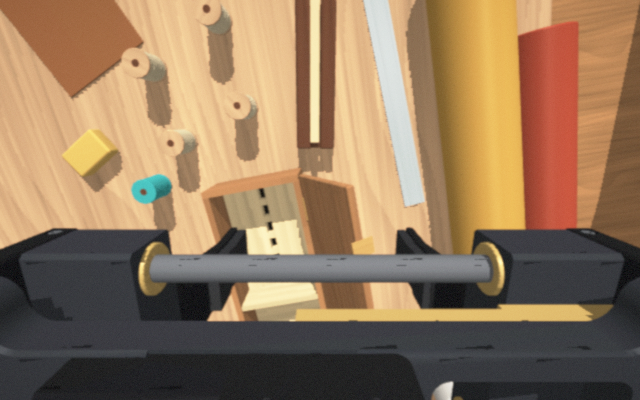

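Run:
```python
from h import *
p=dict(np.load('w2.npz'))
cv2.imwrite('pics/w2c.png',cv2.resize(p['image'][0:160,180:380,::-1],None,fx=4,fy=3.75,interpolation=cv2.INTER_CUBIC))
```

```text
(no output)
```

View pics/w2c.png

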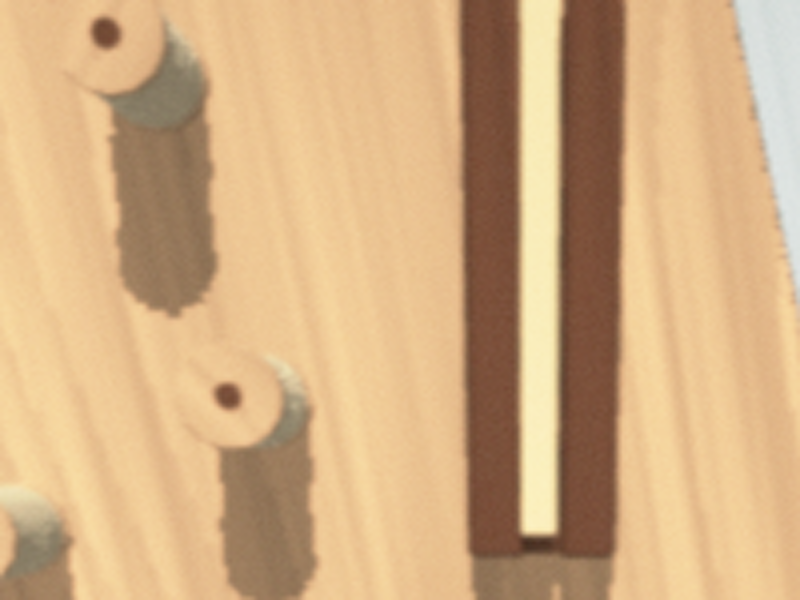

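Run:
```python
from h import *
p=dict(np.load('w2.npz'))
a=pix2w(p,(142.4,315),.066);b=pix2w(p,(0,315),.066);print(a,b,np.degrees(np.arctan2((b-a)[0],(b-a)[1])))
u=(b-a)/np.linalg.norm(b-a);c=a+.076*u;print(c)
plan((c[0],c[1],.14),Rt(-np.degrees(np.arctan2(u[0],u[1]))))
plan((c[0],c[1],.046),Rt(-np.degrees(np.arctan2(u[0],u[1]))))
```

```text
[0.62595129 0.20813336 0.066     ] [0.65074705 0.3564742  0.066     ] 9.489485293754159
[0.63848115 0.28309336 0.066     ]
delta [-0.0069, 0.1302, 0.1223] [0.0, 0.31, -0.07]
delta [-0.0068, 0.2242, 0.1223] [0.0, 0.31, -0.07]
```

Request:
arm_command(deltas=[-0.003,0.03,0.05,0,0.3,0,-0.007,0.06,0.1,0,0.3,0,-0.007,0.1,0.122,0,0.3,0,-0.007,0.13,0.122,0,0.3,0,-0.007,0.15,0.122,0,0.3,0,-0.007,0.15,0.122,0,0.3,0], hand=0.45)

```text
time: 4.7
ee_pos: [0.6388, 0.2813, 0.1205]
eef_rot: [0.705, -0.059, 0.059, -0.704]
ft_force: [-0.1, -0.4, -1.0]
width: 0.041
```

Run:
```python
from h import *
st(); p=cam('wrist','w3.png')
plan((.6385,.2831,.042),Rt(-9.5))
```

```text
t 4.7 pos [0.6388 0.2813 0.1205] q [ 0.705  -0.0592  0.059  -0.7042] w 0.04096535487007289
[[0.986, -0.0, 0.166], [-0.166, -0.001, 0.986], [-0.0, -1.0, -0.001]] F [-0.14 -0.37 -1.04] J [ 0.017  0.681 -0.771  1.33   0.471  1.316 -0.925]
delta [-0.0011, 0.0798, 0.0011] [-0.01, -0.08, 0.06]
```

View pics/w3.png

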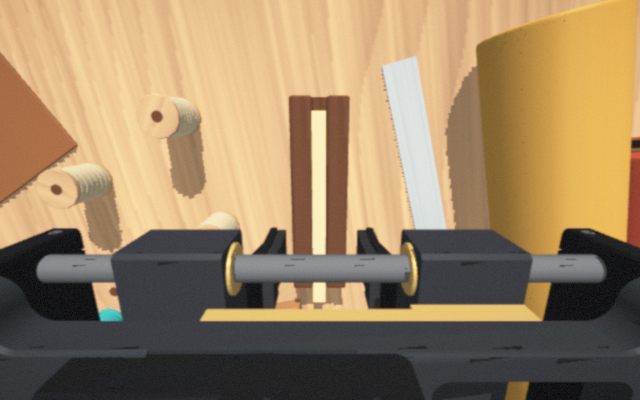

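Request:
arm_command(deltas=[-0.001,0.03,0.001,0,0,0,-0.001,0.06,0.001,0,0,0,-0.001,0.079,0.001,0,0,0,-0.001,0.079,0.001,0,0,0])

```text
time: 5.25
ee_pos: [0.6379, 0.2834, 0.0414]
eef_rot: [0.705, -0.059, 0.058, -0.704]
ft_force: [0.9, -0.2, -0.1]
width: 0.0389
```

Request:
arm_command(deltas=[0,0,0,0,0,0,0,0,0,0,0,0,0,0,0,0,0,0,0,0,0,0,0,0,0,0,0,0,0,0], hand=0, grip_force=30)

```text
time: 5.88
ee_pos: [0.6382, 0.284, 0.0419]
eef_rot: [-0.705, 0.058, -0.059, 0.705]
ft_force: [0.4, -0.8, 2.8]
width: 0.0097
```

Request:
arm_command(deltas=[0,-0.01,0,0,0,0,0,-0.03,0,0,0,0,0,-0.07,0,0,0,0,0,-0.12,0,0,0,0,0,-0.16,0,0,0,0,0,-0.18,0,0,0,0,0,-0.18,0,0,0,0])

```text
time: 6.75
ee_pos: [0.6383, 0.2844, 0.2229]
eef_rot: [-0.704, 0.058, -0.059, 0.705]
ft_force: [-0.8, 1.2, -0.6]
width: 0.0101
```

Run:
```python
from h import *
st(); p=cam('wrist','w4.png')
plan((.539,.081,.2),Rt(1.3))
```

```text
t 6.75 pos [0.6383 0.2844 0.2229] q [-0.7043  0.0578 -0.0592  0.705 ] w 0.010122159684966858
[[0.986, 0.002, 0.165], [-0.165, 0.001, 0.986], [0.002, -1.0, 0.001]] F [-0.75  1.21 -0.56] J [ 0.007  0.615 -0.797  1.202  0.428  1.487 -0.893]
delta [-0.064, 0.021, -0.2163] [0.03, -10.8, -0.01]
```

View pics/w4.png

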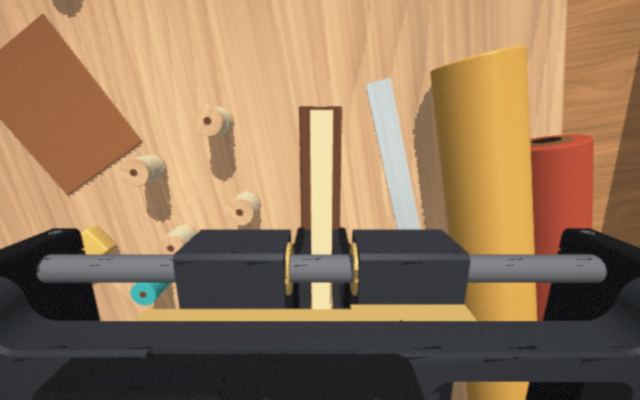

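Run:
```python
from h import *
plan((.52,.25,.2229),Rt(1.3));plan((.539,-.06,.21),Rt(1.3))
```

```text
delta [-0.1107, -0.0019, -0.0528] [0.03, -10.8, -0.01]
delta [-0.0408, 0.0111, -0.3554] [0.03, -10.8, -0.01]
```

Request:
arm_command(deltas=[-0.05,0,-0.02,0,-5,0,-0.11,0,-0.05,0,-10.8,0,-0.1,0,-0.1,0,-10.8,0,-0.085,0.005,-0.16,0,-10.8,0,-0.07,0.01,-0.22,0,-10.8,0,-0.06,0.011,-0.28,0,-10.8,0,-0.041,0.011,-0.335,0,-10.8,0,-0.041,0.011,-0.355,0,-10.8,0])

```text
time: 7.8
ee_pos: [0.5379, -0.0644, 0.2081]
eef_rot: [0.707, 0.005, -0.007, -0.707]
ft_force: [-0.6, 0.7, -0.8]
width: 0.0098
```

Request:
arm_command(deltas=[0,0,0,0,0,0,0,0,0,0,0,0])

```text
time: 8.05
ee_pos: [0.5385, -0.058, 0.2097]
eef_rot: [-0.707, -0.008, 0.009, 0.707]
ft_force: [0.6, -0.1, -1.7]
width: 0.0095
```

Run:
```python
from h import *
st(); p=cam('wrist','w5.png')
np.savez('w5.npz',image=p['image'],intrinsics=p['intrinsics'],world_from_camera=W(p),hand_eye=p['hand_eye'])
cv2.imwrite('pics/w5c.png',cv2.resize(p['image'][70:230,250:410,::-1],None,fx=3.75,fy=3.75,interpolation=cv2.INTER_CUBIC))
```

```text
t 8.05 pos [ 0.5385 -0.058   0.2097] q [-0.7067 -0.0081  0.009   0.7074] w 0.009505128031356903
[[1.0, -0.001, -0.024], [0.024, 0.001, 1.0], [-0.001, -1.0, 0.001]] F [ 0.58 -0.11 -1.68] J [ 0.734  0.249 -0.818  1.666  0.186  1.309 -0.093]
```

View pics/w5.png

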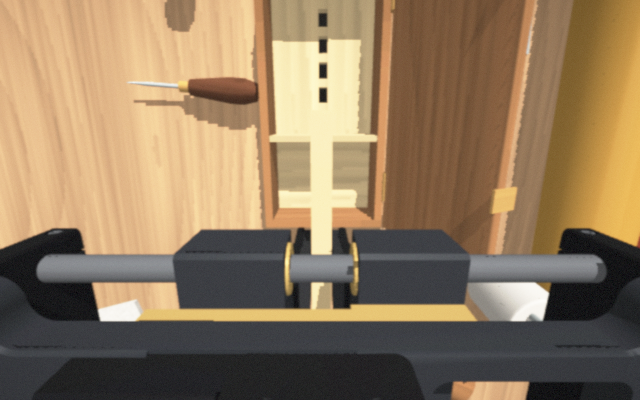

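View pics/w5c.png

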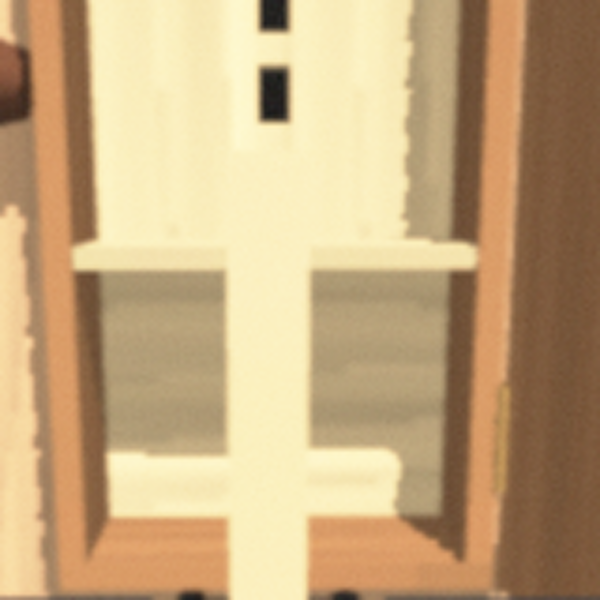

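Run:
```python
from h import *
from scipy.optimize import least_squares
p=dict(np.load('w5.npz'));im=p['image'].astype(int).sum(2)
m=(im<150)[:115,300:345].astype(np.uint8)
n,l,stt,c=cv2.connectedComponentsWithStats(m)
ob=[]
for i in range(1,n):
    if stt[i,4]>30: print(stt[i],c[i]+[300,0]); 
    if 80<stt[i,4] and stt[i,1]>0: ob.append((c[i][1],c[i][0]+300))
ob.sort(reverse=True)
for a in ob: print(pix2w(p,a,.014))
def cw(t,pt):
    cc,s=np.cos(t[2]),np.sin(t[2]);x,y,z=np.array(pt)/1000
    return [t[0]+cc*x-s*y,t[1]+s*x+cc*y,z]
o=[(a,(0,-20+26*i,14)) for i,a in enumerate(ob)]
s=least_squares(lambda t:np.concatenate([np.array(w2pix(p,cw(t,b)))-a for a,b in o]),[.55,.04,0]);print(s.x,np.degrees(s.x[2]),s.fun.round(2)); print(cw(s.x,(0,45,14)))
cv2.imwrite('pics/w5d.png',cv2.resize(p['image'][60:160,280:360,::-1],None,fx=6,fy=6,interpolation=cv2.INTER_CUBIC))
# predict divider far end
T=W(p)@np.linalg.inv(p['hand_eye'])
for x in (-.005,.005):
  print(w2pix(p,(T@[x,-.024,.076,1])[:3]))
```

```text
[20 14  6 12 72] [322.5  19.5]
[20 40  6 12 70] [322.45714286  45.34285714]
[20 65  6 12 69] [322.53623188  70.73913043]
[20 89  6 12 69] [322.52173913  94.73913043]Traceback (most recent call last):
  File "<stdin>", line 16, in <module>
    return func(*args, **kwargs)
    vector_fun = VectorFunction(
        fun_wrapped,
    ...<6 lines>...
        workers=workers
    )
    self._update_fun()
    ~~~~~~~~~~~~~~~~^^
    self.f = self.fun_wrapped(xp_copy(self.x))
             ~~~~~~~~~~~~~~~~^^^^^^^^^^^^^^^^^
    return np.atleast_1d(self.fun(x))
                         ~~~~~~~~^^^
    return self.f(x, *self.args, **self.kwargs)
           ~~~~~~^^^^^^^^^^^^^^^^^^^^^^^^^^^^^^
  File "<stdin>", line 16, in <lambda>
ValueError: need at least one array to concatenate
```

```bash
cat > slots.py <<'E'
from h import *
from scipy.optimize import least_squares
def cw(t,pt):
    cc,s=np.cos(t[2]),np.sin(t[2]);x,y,z=np.array(pt)/1000
    return [t[0]+cc*x-s*y,t[1]+s*x+cc*y,z]
E
python3 - <<'E'
from slots import *
p=dict(np.load('w5.npz'));im=p['image'].astype(int).sum(2)
m=(im<330)[:115,310:335].astype(np.uint8)
n,l,stt,c=cv2.connectedComponentsWithStats(m)
ob=[]
for i in range(1,n):
    if stt[i,4]>30: print(stt[i],c[i]+[310,0]); ob.append((c[i][1],c[i][0]+310))
ob.sort(reverse=True)
for a in ob: print(pix2w(p,a,.014))
for y0 in (-20,6):
    o=[(a,(0,y0+26*i,14)) for i,a in enumerate(ob)]
    s=least_squares(lambda t:np.concatenate([np.array(w2pix(p,cw(t,b)))-a for a,b in o]),[.55,.04,0]);print(s.x,np.degrees(s.x[2]),s.fun.round(2)); print(cw(s.x,(0,45,14)), w2pix(p,cw(s.x,(-55,-37,62))), w2pix(p,cw(s.x,(-63,-135,64))))
cv2.imwrite('pics/w5d.png',cv2.resize(p['image'][60:160,280:360,::-1],None,fx=6,fy=6,interpolation=cv2.INTER_CUBIC))
T=W(p)@np.linalg.inv(p['hand_eye'])
for x in (-.005,.005):
  print(w2pix(p,(T@[x,-.024,.076,1])[:3]))
E
```

```text
[  8  12  10  15 138] [322.41304348  19.23913043]
[  9  38   8  15 110] [322.5  45. ]
[  9  64   8  14 104] [322.70192308  70.65384615]
[ 9 88  8 14 98] [322.92857143  94.59183673]
[0.53854056 0.04211004 0.014     ]
[0.53765189 0.06729635 0.014     ]
[0.53678126 0.0932395  0.014     ]
[0.53606536 0.11826435 0.014     ]
[0.53788104 0.06118233 0.032613  ] 1.86858703254719 [ 0.85 -0.03  0.11  0.03  0.08  0.05 -0.93 -0.05]
[np.float64(0.5364137115549167), np.float64(0.10615839840871895), np.float64(0.014)] (np.float64(109.97858397556384), np.float64(268.0300338149503)) (np.float64(205.31795781327307), np.float64(265.25630078816033))
[0.53872882 0.03519615 0.03261298] 1.8685861550119036 [ 0.85 -0.03  0.11  0.03  0.08  0.05 -0.93 -0.05]
[np.float64(0.537261499127511), np.float64(0.08017222407967574), np.float64(0.014)] (np.float64(136.65676219553364), np.float64(269.42801540244966)) (np.float64(228.1424020377373), np.float64(266.61138098545007))
(np.float64(109.09404224698532), np.float64(308.75733767167367))
(np.float64(109.08354790421036), np.float64(331.34770795148336))
```

View pics/w5d.png

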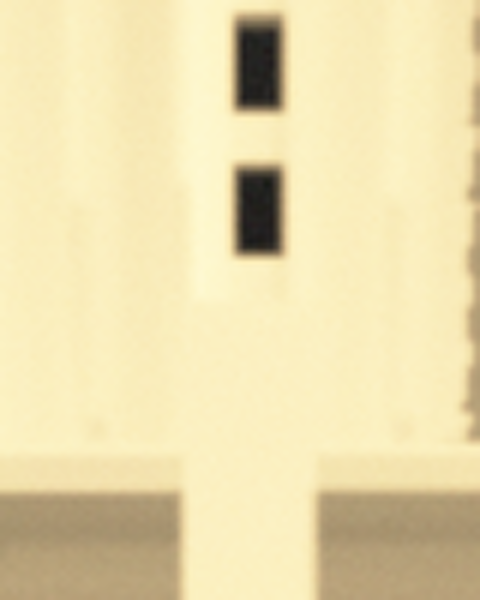

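Run:
```python
from h import *
plan((.5363,.0805,.2097),Rt(1.4));plan((.5363,.0805,.06),Rt(1.4))
```

```text
delta [0.001, 0.0004, 0.1382] [-0.04, 0.03, -0.04]
delta [0.0011, 0.1501, 0.1381] [-0.04, 0.03, -0.04]
```

Request:
arm_command(deltas=[0,0,0.05,0,0,0,0.001,0,0.1,0,0,0,0.001,0,0.138,0,0,0,0.001,0.03,0.138,0,0,0,0.001,0.08,0.138,0,0,0,0.001,0.12,0.138,0,0,0,0.001,0.14,0.138,0,0,0,0.001,0.14,0.138,0,0,0])

```text
time: 9.1
ee_pos: [0.5362, 0.0793, 0.07]
eef_rot: [-0.707, -0.008, 0.009, 0.707]
ft_force: [-0.0, -0.2, -1.2]
width: 0.0099
```

Run:
```python
from h import *
st(); 
for n in ['wrist','top','scene']: 
    p=cam(n); im=p['image'][:,:,::-1]
    if n=='top': im=cv2.resize(im[160:235,235:365],None,fx=6,fy=6,interpolation=cv2.INTER_CUBIC)
    if n=='scene': im=cv2.resize(im[160:260,270:420],None,fx=5,fy=5,interpolation=cv2.INTER_CUBIC)
    cv2.imwrite(f'pics/a6{n}.png',im)
```

```text
t 9.1 pos [0.5362 0.0793 0.07  ] q [-0.7069 -0.0078  0.009   0.7072] w 0.009905205621627406
[[1.0, -0.002, -0.024], [0.024, 0.0, 1.0], [-0.002, -1.0, 0.0]] F [-0.02 -0.18 -1.21] J [ 0.47   0.419 -0.832  1.816  0.351  1.063 -0.47 ]
```

View pics/a6wrist.png

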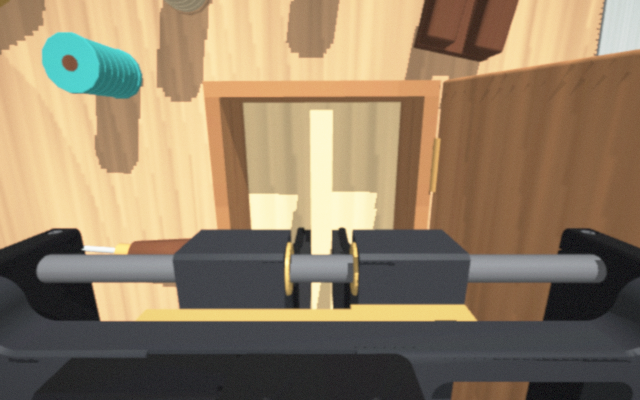

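View pics/a6top.png

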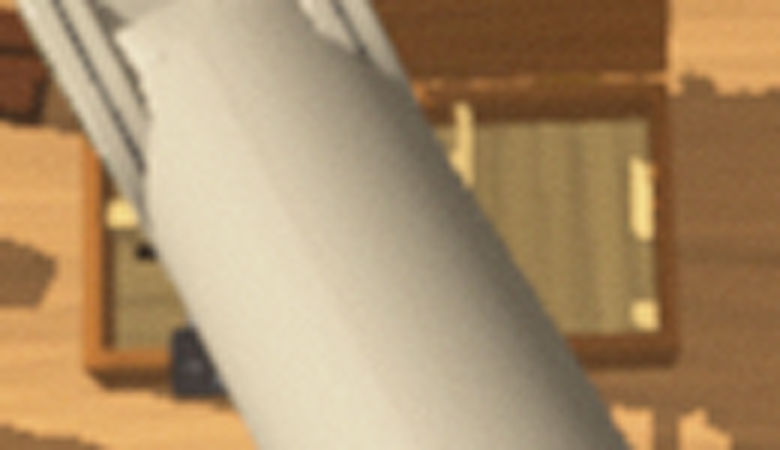

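View pics/a6scene.png

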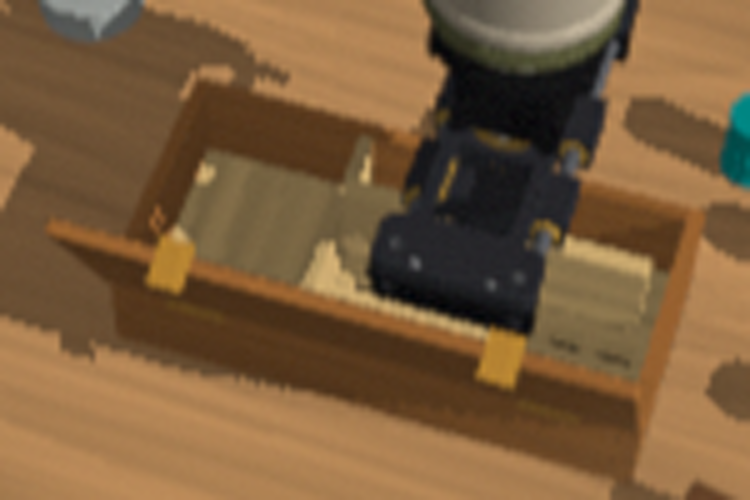

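Run:
```python
from h import *
p=cam('wrist');im=p['image']
g=im.astype(int)
print('div col profile', g[100:118,321].sum(1)); print('rim', g[76:104,321].sum(1))
print('row120', g[125,300:345].sum(1))
print('rim row 150', g[150,205:250].sum(1),g[150,395:445].sum(1))
for rc,z in [((110,321.5),.094),((81,321.5),.064),((98,321.5),.064)]: print(rc,pix2w(p,rc,z).round(4))
```

```text
div col profile [273 331 432 489 500 495 500 503 508 576 671 707 715 710 716 710 714 712]
rim [641 637 640 629 593 531 516 511 516 514 517 519 516 512 519 510 513 516
 510 493 394 295 274 274 273 331 432 489]
row120 [514 519 524 531 522 529 524 524 522 576 658 703 713 713 712 713 714 712
 714 713 715 713 711 712 711 713 712 710 712 715 711 703 660 571 514 512
 513 507 506 505 506 491 502 493 491]
rim row 150 [641 630 575 494 458 471 463 461 471 466 468 472 464 467 463 457 412 335
 327 327 330 333 332 333 331 325 312 316 301 285 284 285 268 278 278 270
 263 276 332 428 483 497 515 504 509] [287 255 266 274 278 268 279 276 276 275 259 267 268 277 275 278 285 279
 269 289 349 430 466 464 472 469 466 464 467 469 466 455 435 394 392 426
 471 506 502 419 324 287 294 297 301 299 310 304 317 318]
(110, 321.5) [0.5367 0.1548 0.094 ]
(81, 321.5) [0.5365 0.1706 0.064 ]
(98, 321.5) [0.5367 0.162  0.064 ]
```

Run:
```python
from h import *
p=cam('wrist');g=p['image'].astype(int).sum(2)
for rr in (105,115,130,150,170,190,210):
    print(rr,'L',g[rr,198:232],'R',g[rr,408:446])
s=r.read_state();print(s['ee_pos'])
A=R.from_quat(s['eef_rot']).as_matrix()
for rc,z in [((125,321.3),.094),((150,221.5),.064),((150,415.5),.064),((150,207),.064)]: print(rc,(A.T@(pix2w(p,rc,z)-s['ee_pos'])).round(4))
print(p['hand_eye'].round(4).tolist())
```

```text
105 L [657 665 664 659 611 526 475 467 465 470 467 463 469 461 469 463 474 466
 441 392 327 308 282 267 281 280 282 281 266 264 262 269 270 283] R [265 267 267 277 273 273 272 275 270 281 322 395 455 464 466 467 467 462
 463 464 463 470 465 465 480 527 558 502 366 281 285 285 297 292 297 292
 299 310]
115 L [636 636 649 656 653 613 530 474 471 472 469 458 468 467 468 464 465 465
 458 435 382 327 327 314 304 282 274 274 278 267 263 258 265 276] R [268 275 271 280 272 272 274 273 282 304 385 445 469 468 465 463 473 462
 471 465 468 464 462 483 539 580 541 388 300 286 283 288 295 301 298 299
 311 310]
130 L [637 640 642 650 659 658 641 576 493 461 475 468 473 461 465 468 476 463
 477 470 456 412 346 316 327 324 329 326 333 309 280 256 260 270] R [263 279 276 271 275 276 263 269 312 390 453 468 472 467 468 463 470 475
 472 466 474 467 487 556 593 525 361 284 285 285 291 296 297 302 307 307
 309 307]
150 L [645 650 648 651 645 639 635 642 632 574 495 461 463 463 469 472 467 468
 474 467 470 466 457 403 336 330 327 325 334 335 341 334 331 311] R [270 279 274 278 272 267 283 351 432 467 479
[... 635 characters left out ...]
 492 543 488 415 377 318 283 287 288 292 308 312 305 315 315 309 311 311
 306 310]
210 L [634 633 638 644 654 658 658 659 648 654 650 647 642 640 633 593 511 487
 487 485 489 490 494 490 485 486 485 486 455 384 349 330 321 321] R [283 284 332 413 474 489 491 492 492 485 491 484 489 491 491 510 569 585
 506 360 328 316 311 300 285 294 295 293 299 310 309 315 306 317 317 309
 312 304]
[0.53776819 0.07873005 0.07197787]
(125, 321.3) [ 0.0007 -0.022   0.0693]
(150, 221.5) [-0.0556  0.0078  0.0553]
(150, 415.5) [0.054  0.0081 0.0552]
(150, 207) [-0.0638  0.0078  0.0553]
[[1.0, -0.0006, 0.0005, 0.0004], [-0.0006, -0.2578, 0.9662, -0.1618], [-0.0005, -0.9662, -0.2578, 0.0709], [0.0, 0.0, 0.0, 1.0]]
```

Request:
arm_command(deltas=[-0.0015,0.01,0.0018,0,0,0,-0.0015,0.018,0.0018,0,0,0,-0.0015,0.018,0.0018,0,0,0,-0.0015,0.018,0.0018,0,0,0])

```text
time: 9.85
ee_pos: [0.5353, 0.0803, 0.0525]
eef_rot: [-0.707, -0.008, 0.008, 0.707]
ft_force: [0.6, 0.4, -0.9]
width: 0.0097
```

```bash
cat >> h.py <<'E'
def avg(n=8):
    P=[];Q=[]
    for i in range(n):
        s=r.read_state();P.append(s['ee_pos']);Q.append(s['eef_rot'])
    print('readings spread',np.ptp(P,axis=0).round(4),'mean',np.mean(P,axis=0).round(4),s['time'])
    return s
E
python3 - <<'E'
from h import *
avg(); p=cam('wrist','w7.png');s=avg();g=p['image'].astype(int).sum(2)
def edge(v,lo,th,up):
    # first crossing subpixel
    for i in range(len(v)-1):
        if (v[i]-th)*(v[i+1]-th)<=0 and ((v[i+1]>v[i])==up): return lo+i+(th-v[i])/(v[i+1]-v[i])
for rr in (120,135,150,165,180,200):
    L=edge(g[rr,195:240],195,560,False);Li=edge(g[rr,205:240],205,400,False);Ri=edge(g[rr,395:430],395,370,True)
    D1=edge(g[rr,295:325],295,610,True);D2=edge(g[rr,321:350],321,610,False)
    print(rr,L,Li,Ri,'mid',(Li+Ri)/2,'div',D1,D2,(D1+D2)/2)
print(g[70:130,321], edge(g[70:110,321],70,570,False))
E
```

```text
readings spread [0. 0. 0.] mean [0.5353 0.0803 0.0525] 9.85
readings spread [0. 0. 0.] mean [0.5354 0.0803 0.0527] 9.9Traceback (most recent call last):
  File "<stdin>", line 10, in <module>
TypeError: unsupported operand type(s) for +: 'float' and 'NoneType'
```

View pics/w7.png

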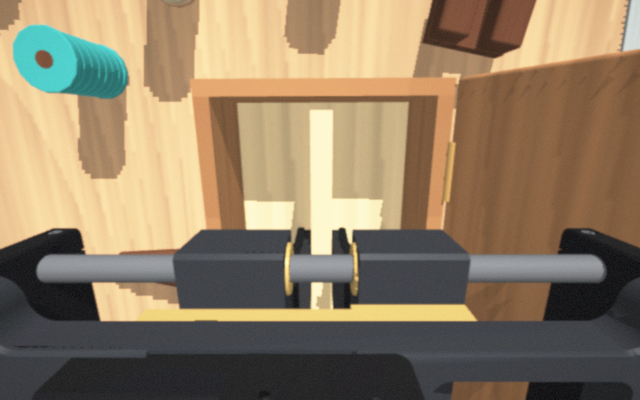

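```bash
cat > case_fit.py <<'E'
from h import *
def edge(v,lo,th,up):
    for i in range(len(v)-1):
        if (v[i]-th)*(v[i+1]-th)<=0 and ((v[i+1]>v[i])==up): return lo+i+(th-v[i])/(v[i+1]-v[i])
    return np.nan
E
python3 - <<'E'
from case_fit import *
p=cam('wrist');g=p['image'].astype(int).sum(2)
for rr in (110,125,135,150,165,180,200):
    L=edge(g[rr,180:240],180,560,False);Li=edge(g[rr,200:240],200,400,False);Ri=edge(g[rr,405:440],405,370,True)
    D1=edge(g[rr,295:321],295,610,True);D2=edge(g[rr,321:350],321,610,False)
    print(rr,np.round([L,Li,Ri,(Li+Ri)/2,D1,D2,(D1+D2)/2],1))
s=r.read_state();A=R.from_quat(s['eef_rot']).as_matrix()
ro=edge(g[65:100,321],65,570,False);ri=edge(g[80:110,321],80,400,False);dv=edge(g[103:120,321],103,610,True)
print(ro,ri,dv)
z0=s['ee_pos'][2]
for rc,z in [((ro,321),.064),((ri,321),.064),((dv,321),z0+.0241)]: print((A.T@(pix2w(p,rc,z)-s['ee_pos'])).round(4))
E
```

```text
110 [192.9 208.9 435.9 322.4 309.7 332.2 320.9]
125 [194.4 210.4 434.7 322.5 309.5 332.5 321. ]
135 [195.6 211.5 433.8 322.6 309.4 332.3 320.8]
150 [197.2 212.9 432.4 322.6 309.5 332.3 320.9]
165 [198.7 214.4 431.  322.7 309.6 332.  320.8]
180 [200.6 216.1 429.7 322.9 309.8 332.  320.9]
200 [202.6 217.8 427.9 322.9 310.    nan   nan]
77.35 95.52671755725191 109.31111111111112
[ 0.0004 -0.0113  0.0908]
[ 0.0004 -0.0113  0.0827]
[ 0.0004 -0.0241  0.0759]
```

Request:
arm_command(deltas=[0.0008,0,0.0009,0,0,0,0.0008,0.003,0.0009,0,0,0,0.0008,0.006,0.0009,0,0,0,0.0008,0.008,0.0009,0,0,0,0.0008,0.01,0.0009,0,0,0,0.0008,0.01,0.0009,0,0,0])

```text
time: 10.7
ee_pos: [0.5358, 0.0813, 0.0423]
eef_rot: [0.707, 0.008, -0.008, -0.707]
ft_force: [-3.4, -0.6, -1.3]
width: 0.0099
```

Request:
arm_command(deltas=[0,0.002,0,0,0,0,0,0.004,0,0,0,0,0,0.004,0,0,0,0])

```text
time: 11.08
ee_pos: [0.5359, 0.0812, 0.0383]
eef_rot: [0.707, 0.008, -0.008, -0.707]
ft_force: [-1.6, 0.2, 0.2]
width: 0.0099
```

Request:
arm_command(deltas=[0,0.002,0,0,0,0,0,0.004,0,0,0,0,0,0.004,0,0,0,0])

```text
time: 11.45
ee_pos: [0.5363, 0.0812, 0.0358]
eef_rot: [0.707, 0.008, -0.008, -0.707]
ft_force: [-8.6, -1.7, 19.0]
width: 0.0096
```

Run:
```python
from case_fit import *
st();p=cam('wrist','w8.png')
p=cam('scene');cv2.imwrite('pics/s8.png',cv2.resize(p['image'][160:260,270:420,::-1],None,fx=5,fy=5,interpolation=cv2.INTER_CUBIC))
```

```text
t 11.45 pos [0.5363 0.0812 0.0358] q [ 0.7074  0.008  -0.0078 -0.7067] w 0.009610695122779137
[[1.0, 0.0, -0.022], [0.022, -0.001, 1.0], [0.0, -1.0, -0.001]] F [-8.61 -1.7  19.03] J [ 0.441  0.466 -0.807  1.841  0.396  1.003 -0.508]
```

View pics/w8.png

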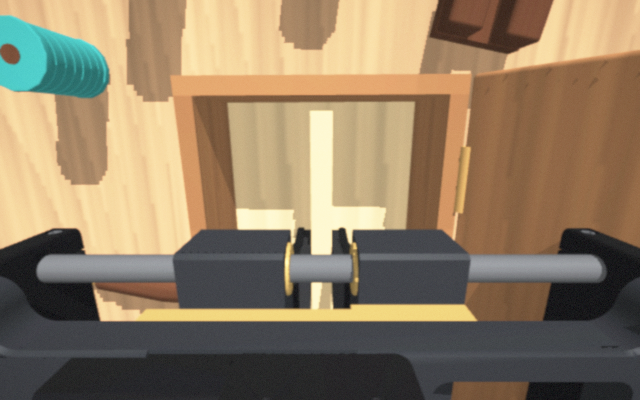

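View pics/s8.png

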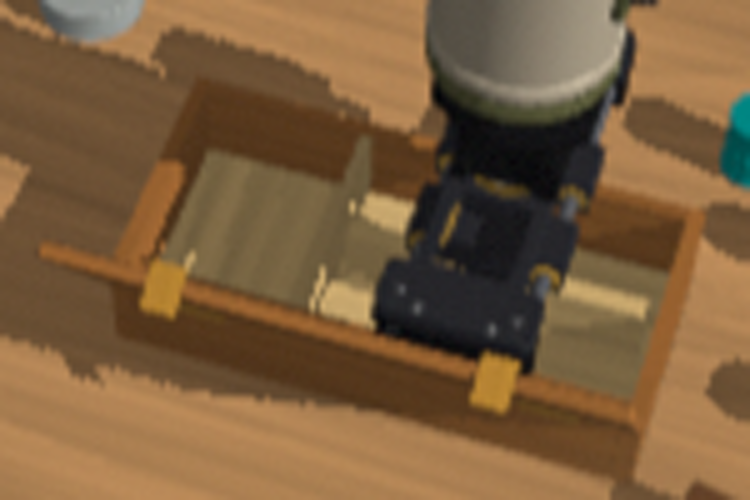

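Request:
arm_command(deltas=[0,0,0,0,0,0,0,0,0,0,0,0,0,0,0,0,0,0,0,-0.02,0,0,0,0,0,-0.06,0,0,0,0,0,-0.1,0,0,0,0,0,-0.15,0,0,0,0,0,-0.2,0,0,0,0], hand=0.35)

```text
time: 12.55
ee_pos: [0.5359, 0.0814, 0.2375]
eef_rot: [-0.707, -0.009, 0.008, 0.707]
ft_force: [1.1, -1.2, -0.4]
width: 0.0306
```

Request:
arm_command(deltas=[0,-0.02,-0.06,0,0,0,0,-0.06,-0.1,0,0,0,0,-0.06,-0.14,0,0,0,0,-0.06,-0.14,0,0,0])

```text
time: 13.05
ee_pos: [0.5392, -0.0625, 0.2957]
eef_rot: [0.707, 0.006, -0.006, -0.707]
ft_force: [-0.2, 0.9, -0.2]
width: 0.0304
```

Run:
```python
from case_fit import *
st();p=cam('wrist','w9.png')
p=cam('scene');cv2.imwrite('pics/s9.png',cv2.resize(p['image'][150:270,270:430,::-1],None,fx=5,fy=5,interpolation=cv2.INTER_CUBIC))
```

```text
t 13.05 pos [ 0.5392 -0.0625  0.2957] q [ 0.7075  0.0064 -0.0056 -0.7067] w 0.03037152287213497
[[1.0, 0.001, -0.017], [0.017, -0.001, 1.0], [0.001, -1.0, -0.001]] F [-0.21  0.86 -0.2 ] J [ 0.752  0.203 -0.829  1.529  0.151  1.475 -0.063]
```

View pics/w9.png

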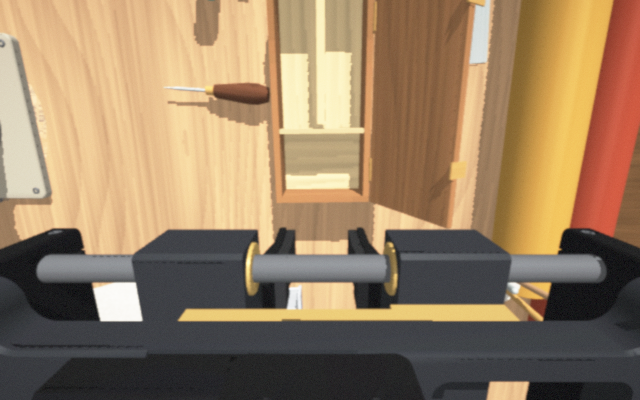

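View pics/s9.png

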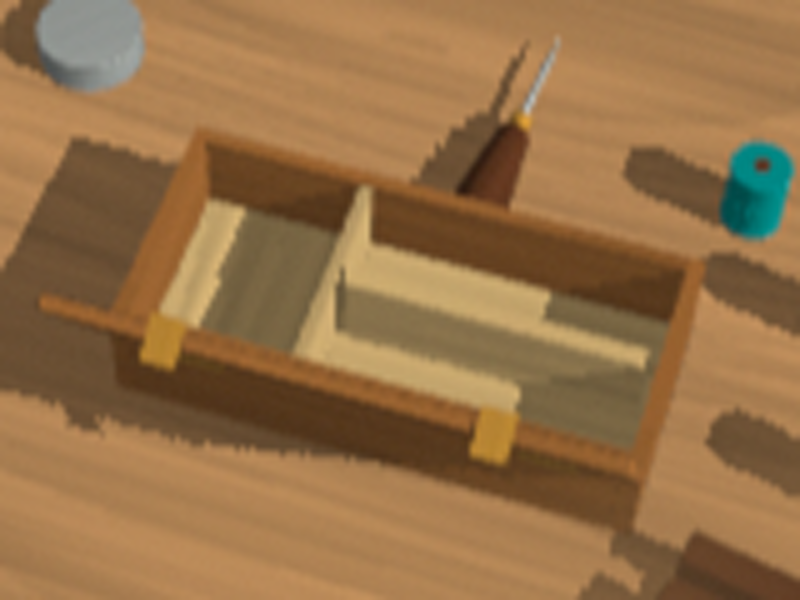

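Run:
```python
from h import *
plan((.49,.2,.31),Rt(91.3))
```

```text
delta [-0.0433, -0.0147, 0.2594] [0.03, -90.01, 0.04]
```

Request:
arm_command(deltas=[-0.005,-0.01,0.03,0,-10,0,-0.01,-0.015,0.06,0,-20,0,-0.02,-0.015,0.1,0,-30,0,-0.03,-0.015,0.14,0,-40,0,-0.04,-0.015,0.18,0,-50,0,-0.043,-0.015,0.22,0,-60,0,-0.043,-0.015,0.259,0,-70,0,-0.043,-0.015,0.259,0,-80,0], hand=0.75)

```text
time: 14.15
ee_pos: [0.4882, 0.2044, 0.3101]
eef_rot: [-0.533, -0.465, 0.464, 0.534]
ft_force: [0.3, -0.7, -0.2]
width: 0.0655
```

Request:
arm_command(deltas=[0,0,0,0,-10,0,0,0,0,0,-10,0])

```text
time: 14.4
ee_pos: [0.4896, 0.2006, 0.3098]
eef_rot: [0.494, 0.506, -0.506, -0.494]
ft_force: [0.9, 0.4, -1.1]
width: 0.0657
```

Run:
```python
from h import *
st();p=cam('wrist','w10.png')
for d in r.boxes_of(p,'spool0_mid'): print(round(d['conf'],2),np.round(d['centre'],1),pix2w(p,d['centre'],.03).round(4))
```

```text
t 14.4 pos [0.4896 0.2006 0.3098] q [ 0.4938  0.506  -0.5059 -0.4941] w 0.06573255230573607
[[-0.024, -0.0, -1.0], [1.0, 0.0, -0.024], [0.0, -1.0, 0.0]] F [ 0.91  0.43 -1.13] J [ 0.54   0.256 -1.189  1.526  0.237  1.52   0.945]
0.93 [137.1 346.8] [0.4416 0.2374 0.03  ]
0.67 [ 94.9 306.8] [0.385  0.1787 0.03  ]
```

View pics/w10.png

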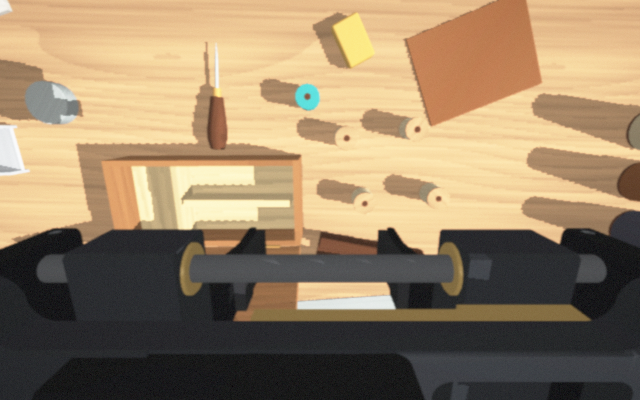

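Run:
```python
from h import *
p=cam('wrist');im=p['image'].astype(int)
# dark holes near
for n,(c,rw) in dict(D=(347,138),C=(417,129),B=(365,203),A=(438,198)).items():
    sub=im[rw-5:rw+6,c-5:c+6].sum(2);m=sub<sub.min()+110
    rc=np.argwhere(m).mean(0)+[rw-5,c-5]; w=pix2w(p,rc,.044); print(n,rc.round(1),w.round(4))
cv2.imwrite('pics/w10c.png',cv2.resize(p['image'][80:220,290:460,::-1],None,fx=4,fy=4,interpolation=cv2.INTER_CUBIC))
# known reference: case corners truth
c,s=np.cos(np.radians(1.3)),np.sin(np.radians(1.3))
for pt in [(-63,135,64),(-63,-135,64),(63,135,64)]:
    x,y,z=np.array(pt)/1000; print(pt,np.round(w2pix(p,[.5371+c*x-s*y,.0363+s*x+c*y,z]),1))
```

```text
D [137.5 346.6] [0.442  0.2355 0.044 ]
C [128.2 417.5] [0.4275 0.3339 0.044 ]
B [202.6 364.9] [0.5364 0.2666 0.044 ]
A [197.5 438.9] [0.5264 0.3758 0.044 ]
(-63, 135, 64) [159.  298.9]
(-63, -135, 64) [159.7 101.4]
(63, 135, 64) [244.6 300.9]
```

View pics/w10c.png

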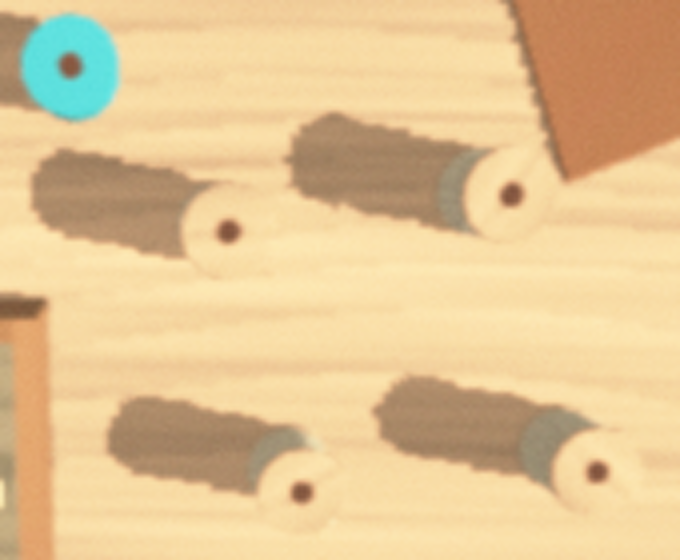

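Run:
```python
from h import *
plan((.538,.265,.12),Rt(91.3));plan((.538,.265,.016),Rt(91.3))
```

```text
delta [0.0643, 0.1897, -0.0492] [0.01, -0.17, -0.0]
delta [0.0643, 0.2937, -0.0492] [0.01, -0.17, -0.0]
```

Request:
arm_command(deltas=[0.03,0.05,-0.025,0,0,0,0.064,0.1,-0.049,0,0,0,0.064,0.16,-0.049,0,0,0,0.064,0.21,-0.049,0,0,0,0.064,0.25,-0.049,0,0,0,0.064,0.28,-0.049,0,0,0,0.064,0.294,-0.049,0,0,0,0.064,0.294,-0.049,0,0,0])

```text
time: 15.55
ee_pos: [0.5377, 0.2643, 0.0154]
eef_rot: [-0.494, -0.505, 0.506, 0.495]
ft_force: [-0.2, -0.7, -0.2]
width: 0.0653
```

Request:
arm_command(deltas=[0,0,0,0,0,0,0,0,0,0,0,0,0,0,0,0,0,0,0,0,0,0,0,0,0,0,0,0,0,0], hand=0, grip_force=15)

```text
time: 16.18
ee_pos: [0.5381, 0.2644, 0.0158]
eef_rot: [0.494, 0.506, -0.505, -0.494]
ft_force: [-1.5, -1.4, 3.8]
width: 0.0335
```

Request:
arm_command(deltas=[0,-0.02,0,0,0,0,0,-0.06,0,0,0,0,0,-0.11,0,0,0,0,0,-0.13,0,0,0,0,0,-0.13,0,0,0,0])

```text
time: 16.8
ee_pos: [0.5385, 0.2647, 0.1471]
eef_rot: [0.495, 0.506, -0.505, -0.494]
ft_force: [0.9, 0.3, -1.0]
width: 0.0337
```

```bash
cat >> h.py <<'E'
CX,CY,CYAW=.5371,.0363,1.3
def case(x,y,z):
    c,s=np.cos(np.radians(CYAW)),np.sin(np.radians(CYAW));x,y,z=np.array([x,y,z])/1000
    return np.array([CX+c*x-s*y,CY+s*x+c*y,z])
E
python3 - <<'E'
from h import *
st();p=cam('wrist','w11.png')
a=case(30,85,32);print(a);plan((a[0],a[1],.145),Rt(91.3));plan(a,Rt(91.3))
E
```

```text
t 16.8 pos [0.5385 0.2647 0.1471] q [ 0.4948  0.5064 -0.5048 -0.4939] w 0.033689227268071026
[[-0.022, 0.002, -1.0], [1.0, 0.001, -0.022], [0.001, -1.0, -0.002]] F [ 0.86  0.29 -1.  ] J [ 0.26   0.547 -1.059  1.588  0.491  1.296  0.721]
[0.56516385 0.12195874 0.032     ]
delta [-0.1426, 0.0005, -0.024] [0.02, -0.02, -0.03]
delta [-0.1426, 0.1135, -0.024] [0.02, -0.02, -0.03]
```

View pics/w11.png

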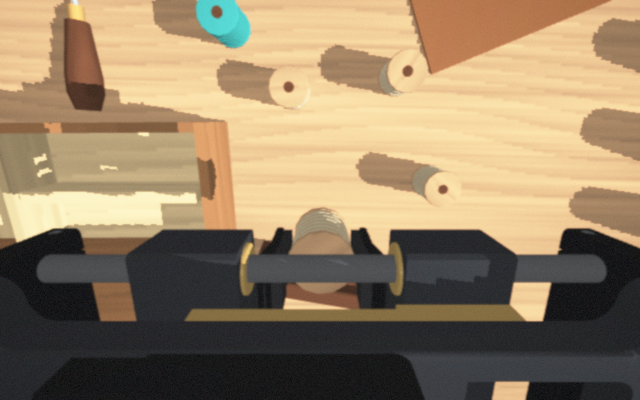

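Run:
```python
from h import *
p=cam('wrist');T=W(p)@np.linalg.inv(p['hand_eye'])
for y in (.0155,-.0285):
  for z in (.012,.017,.022): print(y,z,np.round(w2pix(p,(T@[0,y,z,1])[:3]),1))
cv2.imwrite('pics/w11c.png',cv2.resize(p['image'][195:295,270:380,::-1],None,fx=5,fy=5))
```

```text
0.0155 0.012 [216.6 320.1]
0.0155 0.017 [208.9 320.1]
0.0155 0.022 [201.2 320.1]
-0.0285 0.012 [244.9 319.8]
-0.0285 0.017 [235.2 319.8]
-0.0285 0.022 [225.3 319.7]
```

View pics/w11c.png

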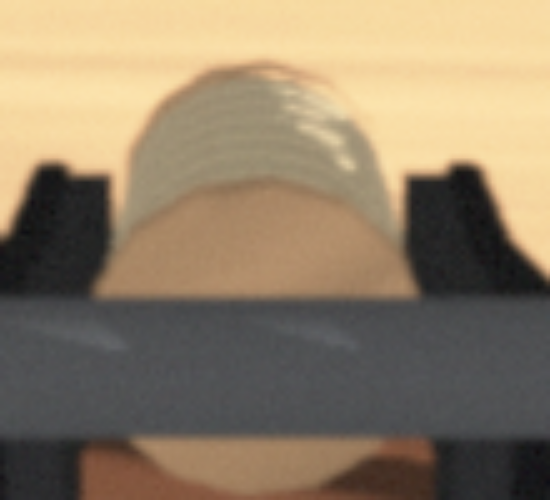

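Request:
arm_command(deltas=[-0.05,0,-0.012,0,0,0,-0.1,0,-0.022,0,0,0,-0.1426,0,-0.025,0,0,0,-0.1426,0.03,-0.0255,0,0,0,-0.1426,0.08,-0.0255,0,0,0,-0.1426,0.105,-0.0255,0,0,0,-0.1426,0.112,-0.0255,0,0,0,-0.1426,0.115,-0.0255,0,0,0])

```text
time: 17.9
ee_pos: [0.5665, 0.1225, 0.0303]
eef_rot: [-0.494, -0.506, 0.506, 0.494]
ft_force: [0.7, 0.7, -0.2]
width: 0.0338
```

Request:
arm_command(deltas=[0,0,0,0,0,0,0,0.001,0,0,0,0])

```text
time: 18.15
ee_pos: [0.5672, 0.1224, 0.0304]
eef_rot: [0.495, 0.506, -0.505, -0.494]
ft_force: [1.0, -0.2, -0.6]
width: 0.0336
```

Just above or on the floor; release with a small opening and rise.

Request:
arm_command(deltas=[0,0.0005,0,0,0,0,0,0.0005,0,0,0,0,0,0.0005,0,0,0,0,0,0,0,0,0,0,0,-0.02,0,0,0,0,0,-0.06,0,0,0,0,0,-0.11,0,0,0,0,0,-0.15,0,0,0,0], hand=0.47)

```text
time: 19.15
ee_pos: [0.5668, 0.1229, 0.183]
eef_rot: [0.495, 0.506, -0.505, -0.494]
ft_force: [-0.0, -0.2, 0.2]
width: 0.0411
```

Run:
```python
from h import *
st();p=cam('wrist','w12.png');plan((.53,.26,.25),Rt(91.3))
p=cam('scene');cv2.imwrite('pics/s12.png',cv2.resize(p['image'][150:300,270:520,::-1],None,fx=3.2,fy=3.2,interpolation=cv2.INTER_CUBIC))
```

```text
t 19.15 pos [0.5668 0.1229 0.183 ] q [ 0.4946  0.5064 -0.5052 -0.4937] w 0.04108435824569219
[[-0.023, 0.002, -1.0], [1.0, 0.0, -0.023], [0.0, -1.0, -0.002]] F [-0.04 -0.21  0.19] J [ 0.553  0.469 -1.09   1.598  0.425  1.334  0.999]
delta [0.137, -0.0622, 0.0349] [0.44, 0.04, 0.08]
```

View pics/w12.png

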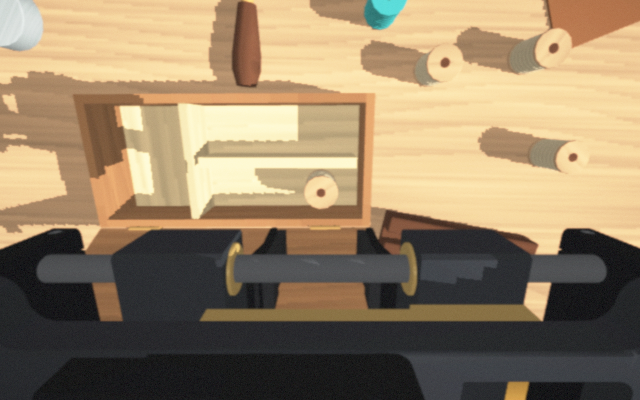

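View pics/s12.png

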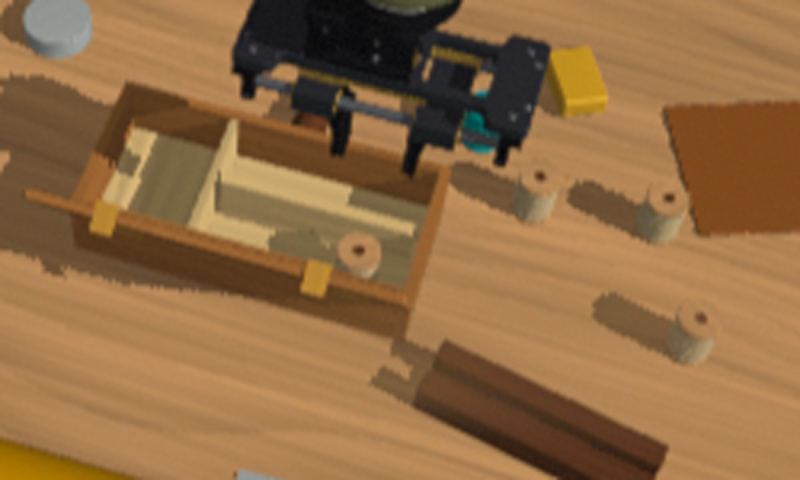

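```bash
cat >> h.py <<'E'
def holes(p,guess,z=.044):
    im=p['image'].astype(int)
    for n,(c,rw) in guess.items():
        sub=im[rw-6:rw+7,c-6:c+7].sum(2);m=sub<sub.min()+110
        rc=np.argwhere(m).mean(0)+[rw-6,c-6]; print(n,rc.round(1),pix2w(p,rc,z).round(4))
E
python3 - <<'E'
from h import *
p=cam('wrist');holes(p,dict(A=(572,157),C=(553,48),D=(445,63)))
holes(p,dict(placed=(321,192)),.058);print(case(30,85,58))
plan((.526,.376,.12),Rt(91.3));plan((.526,.376,.016),Rt(91.3))
E
```

```text
A [154.1 570.1] [0.5264 0.3755 0.044 ]
C [ 45.3 551.5] [0.4276 0.3339 0.044 ]
D [ 59.9 443.2] [0.4422 0.2356 0.044 ]
placed [189.4 319.5] [0.5656 0.1228 0.058 ]
[0.56516385 0.12195874 0.058     ]
delta [0.2538, 0.0627, 0.0362] [0.26, 0.01, 0.02]
delta [0.2538, 0.1667, 0.0367] [0.26, 0.01, 0.02]
```

Request:
arm_command(deltas=[0.06,0,0.01,0,0,0,0.12,0,0.02,0,0,0,0.18,0,0.03,0,0,0,0.235,0.02,0.036,0,0,0,0.254,0.07,0.036,0,0,0,0.254,0.12,0.036,0,0,0,0.254,0.155,0.036,0,0,0,0.254,0.167,0.036,0,0,0], hand=0.75)

```text
time: 20.3
ee_pos: [0.5236, 0.3744, 0.0101]
eef_rot: [-0.494, -0.504, 0.507, 0.494]
ft_force: [-0.1, 0.7, 0.7]
width: 0.0651
```

Request:
arm_command(deltas=[0,0,0,0,0,0,0,0,0,0,0,0,0,0,0,0,0,0,0,0,0,0,0,0,0,0,0,0,0,0], hand=0)

```text
time: 20.92
ee_pos: [0.5253, 0.3756, 0.0133]
eef_rot: [0.495, 0.506, -0.505, -0.494]
ft_force: [-0.7, -1.5, 5.3]
width: 0.0337
```

Request:
arm_command(deltas=[0,-0.02,0,0,0,0,0,-0.06,0,0,0,0,0,-0.11,0,0,0,0,0,-0.14,0,0,0,0,0,-0.14,0,0,0,0])

```text
time: 21.55
ee_pos: [0.5255, 0.3767, 0.1563]
eef_rot: [0.495, 0.507, -0.504, -0.494]
ft_force: [-0.5, -0.0, -1.2]
width: 0.0335
```

Run:
```python
from h import *
st();p=cam('wrist','w13.png')
a=case(30,5,31);print(a);plan((a[0],a[1],.155),Rt(91.3));plan(a,Rt(91.3))
```

```text
t 21.55 pos [0.5255 0.3767 0.1563] q [ 0.4945  0.5073 -0.504  -0.494 ] w 0.033521222808013576
[[-0.023, 0.004, -1.0], [1.0, 0.003, -0.023], [0.003, -1.0, -0.004]] F [-0.47 -0.03 -1.18] J [ 0.013  0.632 -1.029  1.449  0.546  1.361  0.554]
[0.56697884 0.04197933 0.031     ]
delta [-0.3348, -0.0011, -0.0342] [0.11, 0.0, 0.05]
delta [-0.3349, 0.1229, -0.034] [0.11, 0.0, 0.05]
```

View pics/w13.png

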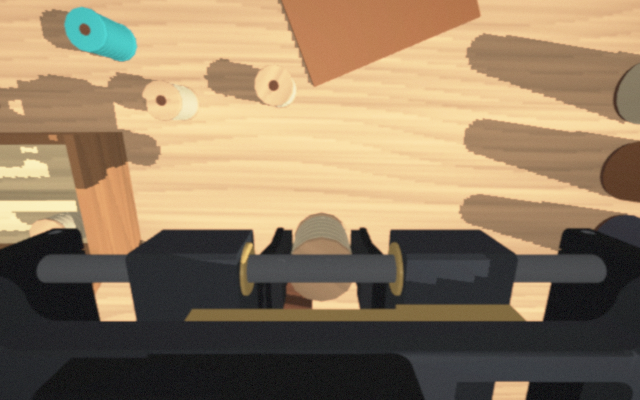

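Request:
arm_command(deltas=[-0.06,-0.01,0,0,0,0,-0.12,-0.01,-0.01,0,0,0,-0.18,-0.01,-0.02,0,0,0,-0.24,-0.01,-0.03,0,0,0,-0.3,-0.01,-0.034,0,0,0,-0.335,-0.005,-0.034,0,0,0,-0.335,0.03,-0.034,0,0,0,-0.335,0.06,-0.034,0,0,0])

```text
time: 22.6
ee_pos: [0.5656, 0.0402, 0.0906]
eef_rot: [-0.494, -0.505, 0.506, 0.495]
ft_force: [0.7, -0.4, -0.3]
width: 0.0335
```

Run:
```python
from h import *
st();plan(case(30,5,28.5),Rt(91.3))
```

```text
t 22.6 pos [0.5656 0.0402 0.0906] q [-0.4943 -0.5048  0.5058  0.495 ] w 0.033502677968237415
[[-0.021, -0.002, -1.0], [1.0, -0.0, -0.021], [-0.0, -1.0, 0.002]] F [ 0.69 -0.35 -0.28] J [ 0.669  0.534 -1.036  1.728  0.496  1.171  1.084]
delta [0.0018, 0.0621, -0.0015] [-0.1, -0.08, -0.01]
```

Request:
arm_command(deltas=[0.001,0.03,-0.001,0,0,0,0.001,0.052,-0.001,0,0,0,0.001,0.06,-0.001,0,0,0,0.001,0.062,-0.001,0,0,0])

```text
time: 23.1
ee_pos: [0.5675, 0.0425, 0.0306]
eef_rot: [0.494, 0.506, -0.506, -0.494]
ft_force: [0.4, 1.0, 0.1]
width: 0.0334
```

Request:
arm_command(deltas=[0,0.0005,0,0,0,0,0,0.0005,0,0,0,0,0,0.0005,0,0,0,0,0,0,0,0,0,0,0,-0.02,0,0,0,0,0,-0.06,0,0,0,0,0,-0.11,0,0,0,0,0,-0.15,0,0,0,0], hand=0.47)

```text
time: 24.1
ee_pos: [0.5677, 0.0429, 0.184]
eef_rot: [0.495, 0.506, -0.505, -0.494]
ft_force: [0.0, 0.2, 0.5]
width: 0.0411
```

Run:
```python
from h import *
st();p=cam('wrist','w14.png')
plan((.4275,.334,.12),Rt(91.3));plan((.4275,.334,.015),Rt(91.3))
```

```text
t 24.1 pos [0.5677 0.0429 0.184 ] q [ 0.4946  0.5063 -0.5053 -0.4936] w 0.04114690542691095
[[-0.023, 0.002, -1.0], [1.0, 0.0, -0.023], [-0.0, -1.0, -0.002]] F [0.04 0.17 0.46] J [ 0.715  0.443 -1.102  1.624  0.406  1.324  1.145]
delta [0.2936, 0.0678, 0.1358] [0.44, 0.05, 0.01]
delta [0.2936, 0.1728, 0.1366] [0.44, 0.05, 0.01]
```

View pics/w14.png

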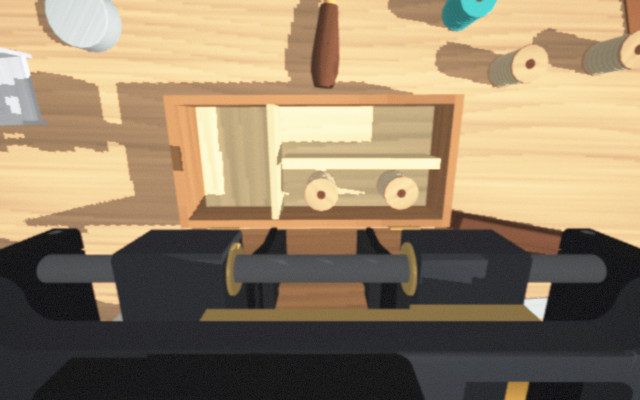

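Run:
```python
from h import *
p=cam('wrist');holes(p,dict(D=(530,64),C=(633,49)))
```

```text
D [ 61.3 526.8] [0.442  0.2357 0.044 ]
C [ 47.  634.6] [0.4275 0.3337 0.044 ]
```

Request:
arm_command(deltas=[0.05,-0.02,0.02,0,0,0,0.1,-0.02,0.05,0,0,0,0.15,-0.02,0.07,0,0,0,0.2,-0.02,0.09,0,0,0,0.24,0,0.11,0,0,0,0.294,0.04,0.136,0,0,0,0.294,0.06,0.136,0,0,0,0.294,0.065,0.136,0,0,0], hand=0.75)

```text
time: 25.2
ee_pos: [0.4235, 0.3334, 0.1147]
eef_rot: [-0.494, -0.505, 0.507, 0.494]
ft_force: [-0.5, -0.1, -0.1]
width: 0.0652
```

Run:
```python
from h import *
st();p=cam('wrist','w15.png');plan((.4275,.334,.015),Rt(91.3))
```

```text
t 25.2 pos [0.4235 0.3334 0.1147] q [-0.4935 -0.5055  0.5069  0.4939] w 0.06523183913305562
[[-0.025, -0.002, -1.0], [1.0, -0.001, -0.025], [-0.001, -1.0, 0.002]] F [-0.48 -0.1  -0.14] J [ 0.173  0.471 -1.129  1.775  0.456  1.193  0.506]
delta [0.0013, 0.1, -0.0031] [-0.06, 0.03, -0.05]
```

View pics/w15.png

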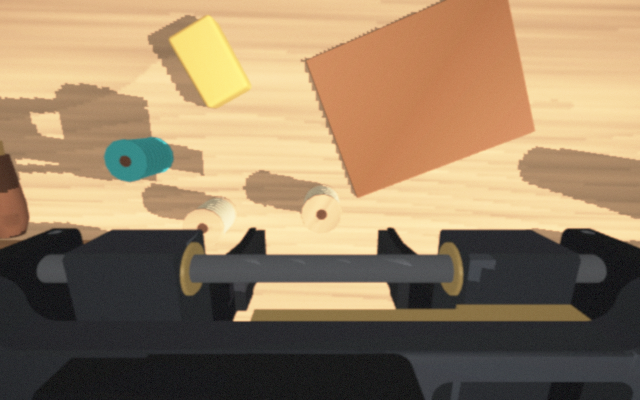

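Request:
arm_command(deltas=[0,0.04,-0.001,0,0,0,0,0.08,-0.001,0,0,0,0,0.1,-0.001,0,0,0,0,0.1,-0.001,0,0,0])

```text
time: 25.75
ee_pos: [0.4262, 0.3326, 0.0156]
eef_rot: [-0.495, -0.505, 0.506, 0.495]
ft_force: [0.2, 0.0, 1.3]
width: 0.0651
```

Request:
arm_command(deltas=[0,0,0,0,0,0,0,0,0,0,0,0,0,0,0,0,0,0,0,0,0,0,0,0,0,0,0,0,0,0], hand=0)

```text
time: 26.38
ee_pos: [0.426, 0.3332, 0.0158]
eef_rot: [0.494, 0.506, -0.506, -0.494]
ft_force: [-0.2, -0.7, 4.2]
width: 0.0334
```

Request:
arm_command(deltas=[0,-0.02,0,0,0,0,0,-0.06,0,0,0,0,0,-0.11,0,0,0,0,0,-0.14,0,0,0,0,0,-0.14,0,0,0,0])

```text
time: 27.0
ee_pos: [0.4265, 0.3344, 0.1587]
eef_rot: [0.495, 0.507, -0.504, -0.494]
ft_force: [-0.2, -0.4, -0.6]
width: 0.0334
```

Run:
```python
from h import *
st();p=cam('wrist','w16.png')
a=case(-30,5,31);print(a);plan((a[0],a[1],.155),Rt(91.3))
```

```text
t 27.0 pos [0.4265 0.3344 0.1587] q [ 0.4947  0.5072 -0.5042 -0.4938] w 0.03336416489841203
[[-0.023, 0.004, -1.0], [1.0, 0.002, -0.023], [0.002, -1.0, -0.004]] F [-0.22 -0.45 -0.62] J [ 0.206  0.425 -1.165  1.726  0.411  1.261  0.539]
[0.50699429 0.04061809 0.031     ]
delta [-0.2946, 0.0019, -0.0742] [0.12, -0.0, 0.03]
```

View pics/w16.png

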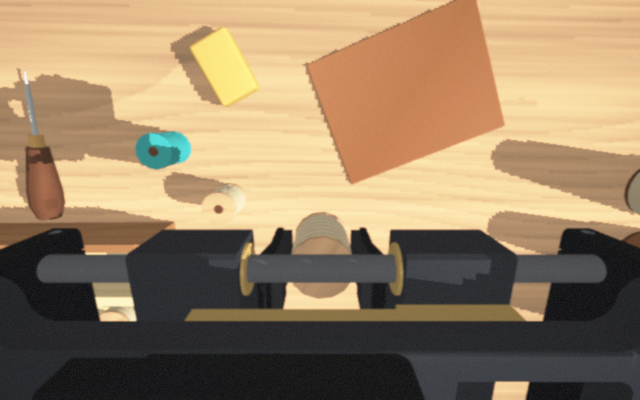

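Request:
arm_command(deltas=[-0.05,0,-0.01,0,0,0,-0.1,0,-0.025,0,0,0,-0.15,0,-0.04,0,0,0,-0.2,0,-0.05,0,0,0,-0.25,0,-0.065,0,0,0,-0.295,0,-0.072,0,0,0,-0.295,0.03,-0.072,0,0,0,-0.295,0.06,-0.072,0,0,0])

```text
time: 28.05
ee_pos: [0.5039, 0.0389, 0.094]
eef_rot: [-0.494, -0.505, 0.506, 0.495]
ft_force: [0.4, -0.6, -0.6]
width: 0.0338
```

Run:
```python
from h import *
st();plan(case(-32,5,31),Rt(91.3))
```

```text
t 28.05 pos [0.5039 0.0389 0.094 ] q [-0.4945 -0.5049  0.5055  0.495 ] w 0.03377914378451542
[[-0.021, -0.001, -1.0], [1.0, -0.0, -0.021], [-0.0, -1.0, 0.001]] F [ 0.44 -0.55 -0.59] J [ 0.796  0.402 -1.118  1.879  0.403  1.113  1.117]
delta [0.0016, 0.063, -0.0012] [-0.06, -0.1, -0.0]
```

Request:
arm_command(deltas=[0.001,0.03,-0.001,0,0,0,0.001,0.052,-0.001,0,0,0,0.001,0.06,-0.001,0,0,0,0.001,0.063,-0.001,0,0,0])

```text
time: 28.55
ee_pos: [0.5055, 0.0411, 0.0326]
eef_rot: [0.494, 0.506, -0.506, -0.494]
ft_force: [0.9, -0.0, -0.4]
width: 0.0336
```

Request:
arm_command(deltas=[0,0.0005,0,0,0,0,0,0.0005,0,0,0,0,0,0.0005,0,0,0,0,0,0,0,0,0,0,0,-0.02,0,0,0,0,0,-0.06,0,0,0,0,0,-0.11,0,0,0,0,0,-0.15,0,0,0,0], hand=0.47)

```text
time: 29.55
ee_pos: [0.5057, 0.0415, 0.1857]
eef_rot: [0.495, 0.506, -0.505, -0.494]
ft_force: [1.0, -0.7, -0.7]
width: 0.0409
```

Run:
```python
from h import *
st();p=cam('wrist','w17.png')
plan((.4415,.2357,.12),Rt(91.3))
```

```text
t 29.55 pos [0.5057 0.0415 0.1857] q [ 0.4946  0.5062 -0.5055 -0.4936] w 0.04088118782808082
[[-0.024, 0.002, -1.0], [1.0, -0.0, -0.024], [-0.0, -1.0, -0.002]] F [ 0.96 -0.72 -0.69] J [ 0.885  0.29  -1.201  1.773  0.284  1.271  1.207]
delta [0.1949, 0.0696, 0.062] [0.39, 0.08, -0.03]
```

View pics/w17.png

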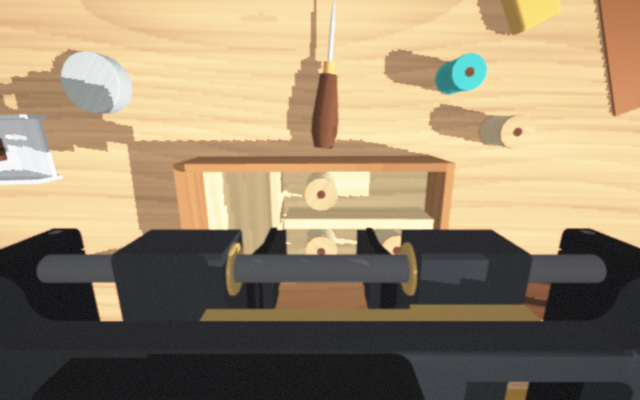

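Run:
```python
from h import *
p=cam('wrist');holes(p,dict(D=(517,131)))
```

```text
D [128.7 514.5] [0.4419 0.2355 0.044 ]
```

Request:
arm_command(deltas=[0.05,-0.01,0.01,0,0,0,0.1,-0.01,0.03,0,0,0,0.15,0.01,0.05,0,0,0,0.194,0.04,0.062,0,0,0,0.194,0.069,0.062,0,0,0,0.194,0.069,0.062,0,0,0], hand=0.75)

```text
time: 30.4
ee_pos: [0.4377, 0.2333, 0.1125]
eef_rot: [-0.493, -0.505, 0.507, 0.494]
ft_force: [-0.2, -0.6, -0.3]
width: 0.0651
```

Run:
```python
from h import *
st();p=cam('wrist','w18.png')
plan((.4415,.2357,.016),Rt(91.3))
```

```text
t 30.4 pos [0.4377 0.2333 0.1125] q [-0.4934 -0.505   0.5071  0.4944] w 0.06513928172172183
[[-0.024, -0.003, -1.0], [1.0, -0.001, -0.024], [-0.001, -1.0, 0.003]] F [-0.25 -0.59 -0.29] J [ 0.455  0.377 -1.191  1.881  0.383  1.147  0.719]
delta [0.0023, 0.0978, -0.003] [-0.07, 0.03, -0.02]
```

View pics/w18.png

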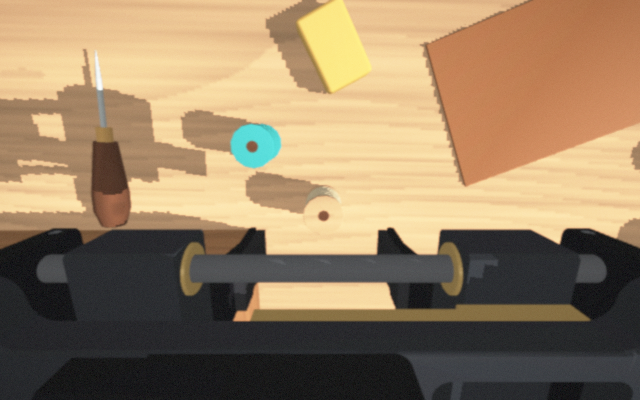

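Request:
arm_command(deltas=[0,0.04,-0.001,0,0,0,0,0.08,-0.001,0,0,0,0,0.097,-0.001,0,0,0,0,0.097,-0.001,0,0,0])

```text
time: 30.95
ee_pos: [0.4404, 0.2333, 0.0171]
eef_rot: [-0.494, -0.505, 0.505, 0.495]
ft_force: [0.4, 0.1, 0.4]
width: 0.0652
```

Request:
arm_command(deltas=[0,0,0,0,0,0,0,0,0,0,0,0,0,0,0,0,0,0,0,0,0,0,0,0,0,0,0,0,0,0], hand=0)

```text
time: 31.58
ee_pos: [0.4403, 0.2335, 0.0168]
eef_rot: [0.494, 0.506, -0.506, -0.494]
ft_force: [-0.1, -0.7, 4.7]
width: 0.0337
```

Request:
arm_command(deltas=[0,-0.02,0,0,0,0,0,-0.06,0,0,0,0,0,-0.11,0,0,0,0,0,-0.14,0,0,0,0,0,-0.14,0,0,0,0])

```text
time: 32.2
ee_pos: [0.4411, 0.2343, 0.1594]
eef_rot: [0.495, 0.507, -0.504, -0.493]
ft_force: [-0.7, -0.7, -0.8]
width: 0.0335
```

Run:
```python
from h import *
st()
a=case(-32,85,31);print(a);plan((a[0],a[1],.155),Rt(91.3))
p=cam('wrist','w19.png')
```

```text
t 32.2 pos [0.4411 0.2343 0.1594] q [ 0.4951  0.5069 -0.5045 -0.4934] w 0.0335458185732364
[[-0.023, 0.004, -1.0], [1.0, 0.001, -0.023], [0.001, -1.0, -0.004]] F [-0.67 -0.69 -0.77] J [ 0.509  0.318 -1.239  1.827  0.323  1.222  0.767]
[0.50317981 0.12055213 0.031     ]
delta [-0.1152, 0.0045, -0.0595] [0.24, 0.01, 0.04]
```

View pics/w19.png

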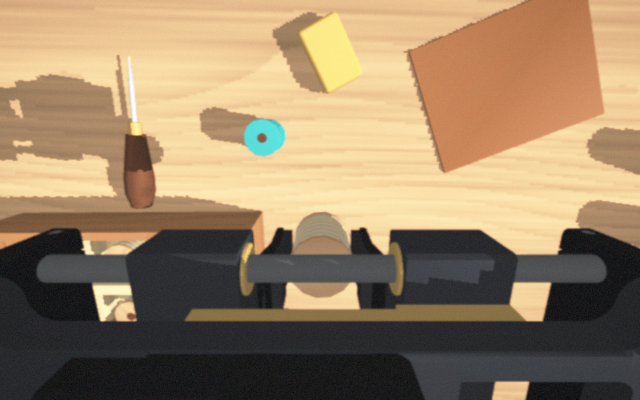

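Request:
arm_command(deltas=[-0.05,0,-0.02,0,0,0,-0.09,0,-0.045,0,0,0,-0.115,0.004,-0.059,0,0,0,-0.115,0.03,-0.059,0,0,0,-0.115,0.06,-0.059,0,0,0,-0.115,0.06,-0.059,0,0,0])

```text
time: 33.0
ee_pos: [0.4997, 0.1195, 0.0944]
eef_rot: [-0.493, -0.505, 0.507, 0.495]
ft_force: [-0.0, -0.5, 0.5]
width: 0.0339
```

Run:
```python
from h import *
st();plan(case(-32,85,31.5),Rt(91.3))
```

```text
t 33.0 pos [0.4997 0.1195 0.0944] q [-0.4929 -0.5045  0.5071  0.4953] w 0.03394747969180786
[[-0.023, -0.005, -1.0], [1.0, -0.0, -0.023], [-0.0, -1.0, 0.005]] F [-0.04 -0.5   0.46] J [ 0.633  0.436 -1.128  1.855  0.433  1.133  0.943]
delta [0.001, 0.0628, -0.0039] [-0.28, 0.04, -0.01]
```

Request:
arm_command(deltas=[0,0.03,-0.002,0,0,0,0,0.052,-0.002,0,0,0,0,0.06,-0.002,0,0,0,0,0.0625,-0.002,0,0,0])

```text
time: 33.5
ee_pos: [0.5037, 0.1201, 0.0342]
eef_rot: [0.494, 0.506, -0.506, -0.494]
ft_force: [-0.4, 0.4, -0.4]
width: 0.0336
```

Request:
arm_command(deltas=[0,0.0005,0,0,0,0,0,0.0005,0,0,0,0,0,0.0005,0,0,0,0,0,0,0,0,0,0,0,-0.02,0,0,0,0,0,-0.06,0,0,0,0,0,-0.11,0,0,0,0,0,-0.17,0,0,0,0], hand=0.47)

```text
time: 34.5
ee_pos: [0.5031, 0.1201, 0.2065]
eef_rot: [-0.494, -0.506, 0.506, 0.494]
ft_force: [1.7, 0.5, -0.3]
width: 0.0409
```

Run:
```python
from h import *
st();p=cam('wrist','w20.png')
p=cam('scene');cv2.imwrite('pics/s20.png',cv2.resize(p['image'][120:290,170:420,::-1],None,fx=3.2,fy=3.2,interpolation=cv2.INTER_CUBIC))
plan((.47,-.33,.25),Rt(0))
plan((.47,-.33,.25),Rt(91.3))
```

```text
t 34.5 pos [0.5031 0.1201 0.2065] q [-0.494  -0.5057  0.5059  0.4942] w 0.04085705711945696
[[-0.024, -0.0, -1.0], [1.0, -0.0, -0.024], [-0.0, -1.0, 0.0]] F [ 1.7   0.5  -0.25] J [ 0.732  0.312 -1.223  1.72   0.302  1.324  1.043]
delta [-0.4508, -0.0398, 0.0463] [0.35, 91.35, 0.43]
delta [-0.4508, -0.0398, 0.0463] [0.5, 0.06, 0.04]
```

View pics/s20.png

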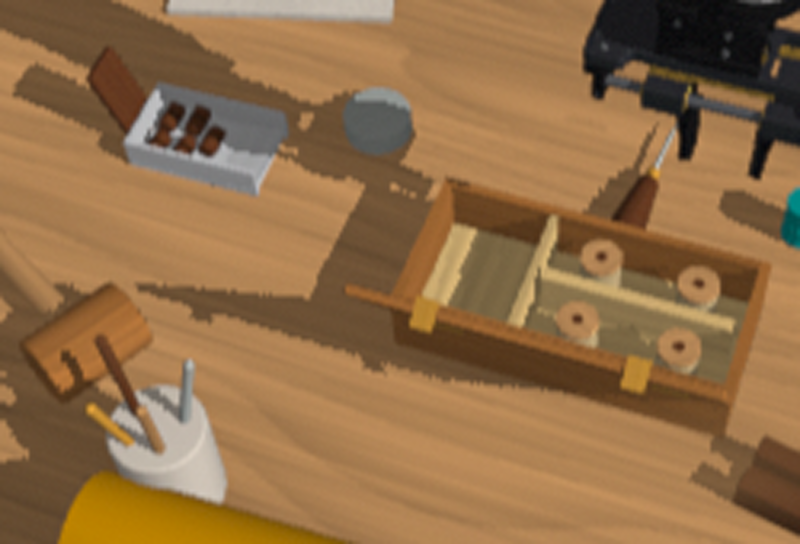

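View pics/w20.png

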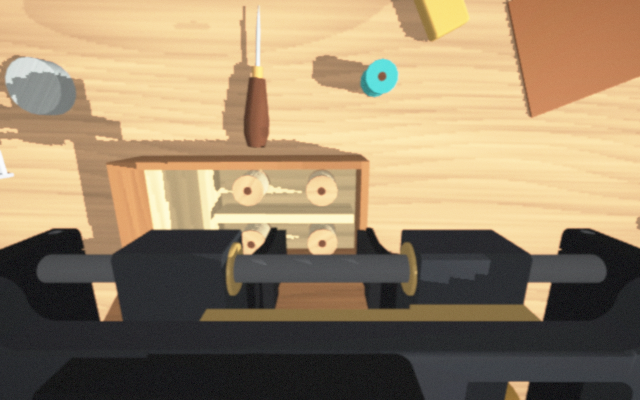

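```bash
cat >> h.py <<'E'
def Rtray(yaw,th):
    a=np.radians(20-th);f=np.array([np.cos(np.radians(yaw)),np.sin(np.radians(yaw)),0]);u=np.array([0,0,1.])
    x=np.cos(a)*f+np.sin(a)*u; y=np.sin(a)*f-np.cos(a)*u
    return np.column_stack([x,y,np.cross(x,y)])
def tray_tcp(mouth,yaw,th):
    """TCP for a desired mouth-lip position and pitch th (mouth down)"""
    t=np.radians(th);f=np.array([np.cos(np.radians(yaw)),np.sin(np.radians(yaw)),0]);u=np.array([0,0,1.])
    tx=np.cos(t)*f-np.sin(t)*u; tz=np.sin(t)*f+np.cos(t)*u
    g=np.asarray(mouth)-.1395*tx+.049*tz
    M=Rtray(yaw,th)
    return g+.019*M[:,1],M
E
python3 - <<'E'
from h import *
m=case(0,-75,110)
for th in (0,40,75):
    a,M=tray_tcp(m,91.3,th);print(th,a.round(3));plan(a,M)
E
```

```text
0 [ 0.542 -0.172  0.141]
delta [-0.2943, 0.0698, -0.0283] [0.48, 0.14, -19.96]
40 [ 0.541 -0.121  0.219]
delta [-0.2431, -0.0083, -0.029] [0.5, -0.03, 20.04]
75 [ 0.539 -0.043  0.247]
delta [-0.1656, -0.0355, -0.0293] [0.48, -0.19, 55.04]
```

Request:
arm_command(deltas=[-0.03,-0.04,-0.01,0,0,8,-0.06,-0.06,-0.02,0,0,16,-0.1,-0.07,-0.029,0,0,24,-0.14,-0.07,-0.029,0,0,32,-0.165,-0.06,-0.029,0,0,40,-0.165,-0.05,-0.029,0,0,48,-0.165,-0.036,-0.029,0,0,55,-0.165,-0.036,-0.029,0,0,55], hand=0.4)

```text
time: 35.6
ee_pos: [0.5356, -0.0429, 0.2384]
eef_rot: [-0.67, -0.221, 0.679, 0.205]
ft_force: [-0.7, 1.1, -0.2]
width: 0.0348
```

Run:
```python
from h import *
st();a,M=tray_tcp(case(0,-75,110),91.3,75);plan(a,M)
```

```text
t 35.6 pos [ 0.5356 -0.0429  0.2384] q [-0.6699 -0.221   0.6786  0.2047] w 0.03478769435151014
[[-0.019, 0.018, -1.0], [0.574, -0.819, -0.026], [-0.819, -0.574, 0.005]] F [-0.71  1.06 -0.2 ] J [ 0.206  0.517 -0.912  1.692  1.081  1.882  0.735]
delta [-0.0068, -0.0045, -0.0032] [-0.02, 0.33, 0.04]
```

Run:
```python
from h import *
plan((.52,-.36,.27),Rtray(94.3,20)); plan((.53,-.2,.27),Rtray(92,45))
```

```text
delta [-0.2076, 0.2412, 0.0239] [-1.61, -2.47, -54.94]
delta [-0.1159, 0.1104, 0.0098] [-0.56, -0.23, -29.95]
```

Request:
arm_command(deltas=[-0.04,0.02,0,0,0,-8,-0.07,0.05,0.005,0,0,-16,-0.095,0.08,0.01,0,0,-24,-0.12,0.115,0.01,0,0,-31,-0.145,0.15,0.015,-1,-1,-38,-0.17,0.185,0.02,-1,-2,-45,-0.19,0.22,0.024,-1.6,-2.5,-55,-0.2076,0.241,0.024,-1.6,-2.5,-55], hand=0.5)

```text
time: 36.6
ee_pos: [0.5172, -0.3689, 0.2736]
eef_rot: [0.486, 0.518, -0.513, -0.482]
ft_force: [0.6, 1.0, 0.1]
width: 0.0434
```

Run:
```python
from h import *
st();p=cam('wrist','w21.png')
for d in r.regions_of(p,'tray_grip')[:3]: print(d['conf'],d['centre'])
np.savez('w21.npz',image=p['image'],intrinsics=p['intrinsics'],world_from_camera=W(p))
```

```text
t 36.6 pos [ 0.5172 -0.3689  0.2736] q [ 0.4859  0.5181 -0.5128 -0.4823] w 0.043407155406293724
[[-0.063, 0.009, -0.998], [0.998, 0.002, -0.063], [0.001, -1.0, -0.009]] F [0.61 0.99 0.07] J [ 1.183  0.469 -0.903  1.321  0.359  1.513  1.951]
0.94 [145.6, 348.8]
0.4 [289.9, 542.3]
```

View pics/w21.png

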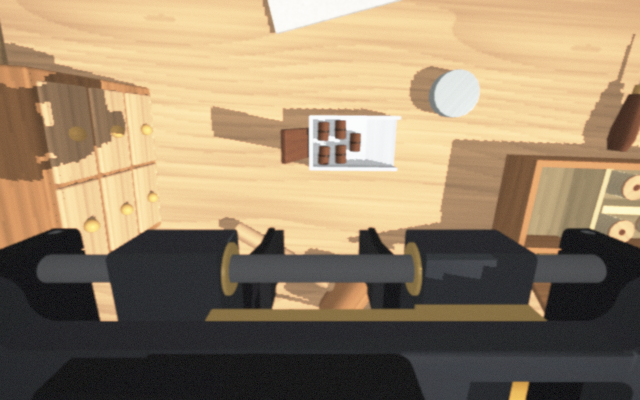

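Run:
```python
from h import *
p=dict(np.load('w21.npz'))
cv2.imwrite('pics/w21c.png',cv2.resize(p['image'][100:185,270:410,::-1],None,fx=5.7,fy=5.7,interpolation=cv2.INTER_CUBIC))
```

```text
(no output)
```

View pics/w21c.png

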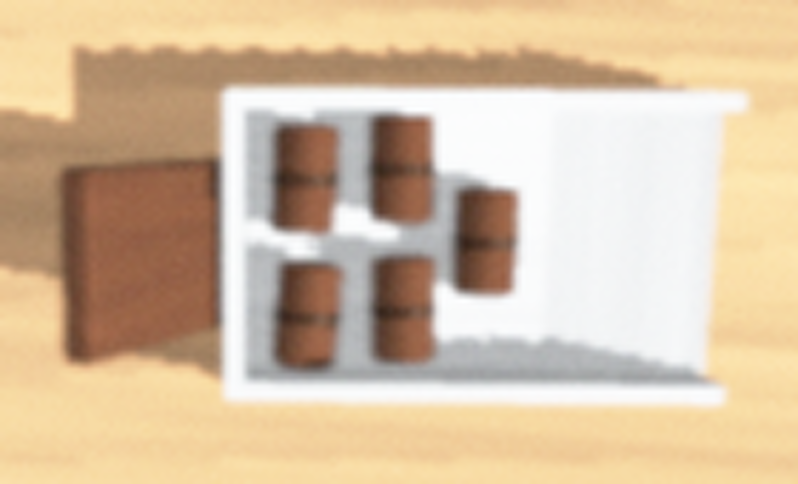

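```bash
cat > trayfit.py <<'E'
from h import *
from scipy.optimize import least_squares
def fit(p,obs):
    def cw(t,pt):
        c,s=np.cos(t[2]),np.sin(t[2]);x,y,z=np.array(pt)/1000
        return [t[0]+c*x-s*y,t[1]+s*x+c*y,z]
    s=least_squares(lambda t:np.concatenate([np.array(w2pix(p,cw(t,b)))-a for a,b in obs]),[.47,-.42,1.6])
    print(s.x.round(4),np.degrees(s.x[2]).round(2),s.fun.round(1));return s.x
E
python3 - <<'E'
from trayfit import *
p=dict(np.load('w21.npz'))
f=lambda u,v:np.array((100+v/5.7,270+u/5.7))
o=[(f(222,88),(19.5,36,30)),(f(222,400),(19.5,-36,30)),(f(748,91),(139.5,36,30)),(f(726,404),(139.5,-36,30))]
fit(p,o);t=fit(p,o+[(f(74,169),(-9.5,20,86)),(f(78,360),(-9.5,-20,86))])
# case reference check: corners predicted vs. seen
for pt in [(-63,-135,64),(63,-135,64),(-3,-40,62)]: print(pt,np.round(w2pix(p,case(*pt)),1))
E
```

```text
[ 0.4809 -0.4057  1.6266] 93.2 [ 0.1  0.3 -0.1  0.5  0.2 -0.3 -0.2 -0.5]
[ 0.4805 -0.4053  1.6234] 93.01 [-0.2  0.7 -0.3  0.7  0.2  0.1 -0.2 -0.3 -0.5 -0.6  1.  -0.4]
(-63, -135, 64) [158.  538.1]
(63, -135, 64) [251.  516.4]
(-3, -40, 62) [206.6 598.3]
```

Run:
```python
from h import *
p=dict(np.load('w21.npz'))
print(pix2w(p,(90,151),0),pix2w(p,(210,161),0))
cv2.imwrite('pics/w21d.png',cv2.resize(p['image'][140:260,480:640,::-1],None,fx=5,fy=5,interpolation=cv2.INTER_CUBIC))
M=Rtray(93.1,0);g=np.array([.4807,-.4055,.060])
for d in (.12,.06,0): 
    t=g+M[:,1]*(.019-d);print(d,t.round(4));plan(t,M)
```

```text
[ 0.42358847 -0.60789299  0.        ] [ 0.5964439  -0.60816093  0.        ]
0.12 [ 0.4826 -0.44    0.1549]
delta [-0.0704, 0.1187, 0.0416] [0.42, 0.71, -20.05]
0.06 [ 0.4815 -0.4195  0.0985]
delta [-0.0499, 0.1751, 0.0419] [0.42, 0.71, -20.05]
0 [ 0.4803 -0.399   0.0421]
delta [-0.0293, 0.2314, 0.0422] [0.42, 0.71, -20.05]
```

View pics/w21d.png

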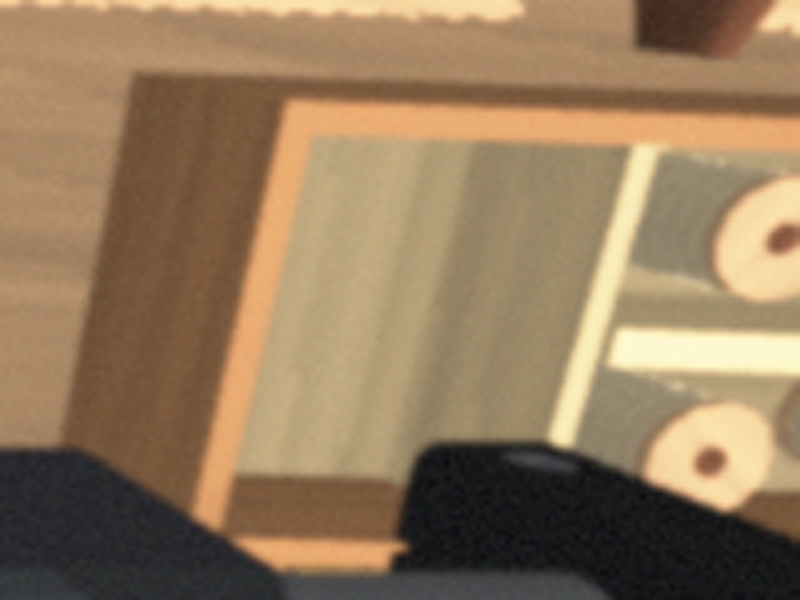

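Request:
arm_command(deltas=[-0.035,0.05,0.02,0,0,-8,-0.06,0.1,0.043,0.4,0.7,-16,-0.07,0.119,0.0435,0.4,0.7,-20,-0.07,0.119,0.0435,0.4,0.7,-20,-0.07,0.119,0.0435,0.4,0.7,-20], hand=0.38)

```text
time: 37.33
ee_pos: [0.4835, -0.4332, 0.156]
eef_rot: [0.388, 0.591, -0.424, -0.565]
ft_force: [-0.0, 0.9, 0.3]
width: 0.0329
```

Run:
```python
from h import *
st();p=cam('wrist','w22.png')
np.savez('w22.npz',image=p['image'],intrinsics=p['intrinsics'],world_from_camera=W(p))
M=Rtray(93.1,0);g=np.array([.479,-.4055,.060]);plan(g+M[:,1]*.019,M)
```

```text
t 37.325 pos [ 0.4835 -0.4332  0.156 ] q [ 0.3879  0.5913 -0.4245 -0.5654] w 0.03289999651554943
[[-0.06, -0.021, -0.998], [0.939, 0.339, -0.063], [0.339, -0.941, -0.0]] F [-0.04  0.88  0.32] J [ 1.264  0.784 -0.848  1.173  0.272  1.599  2.141]
delta [-0.0064, 0.1188, 0.0027] [-0.2, 0.53, -0.2]
```

View pics/w22.png

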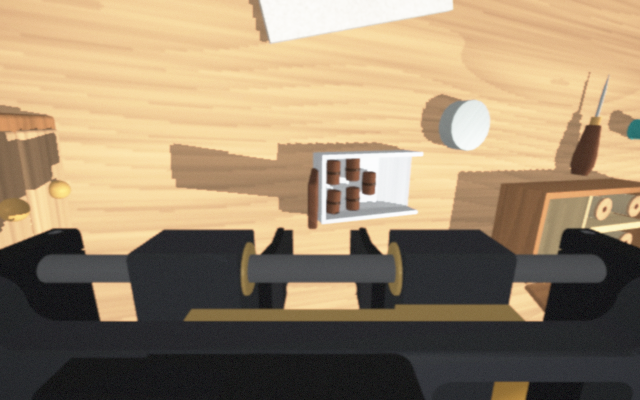

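Request:
arm_command(deltas=[-0.006,0.02,0.003,0,0.5,0,-0.006,0.06,0.003,0,0.5,0,-0.006,0.09,0.003,0,0.5,0,-0.006,0.11,0.003,0,0.5,0,-0.006,0.118,0.003,0,0.5,0,-0.006,0.118,0.003,0,0.5,0])

```text
time: 38.12
ee_pos: [0.4763, -0.3999, 0.0401]
eef_rot: [0.389, 0.588, -0.423, -0.57]
ft_force: [-0.3, 0.4, 0.8]
width: 0.0331
```

Run:
```python
from h import *
st();p=cam('wrist','w23.png')
p=cam('scene');cv2.imwrite('pics/s23.png',cv2.resize(p['image'][90:230,140:340,::-1],None,fx=4,fy=4,interpolation=cv2.INTER_CUBIC))
```

```text
t 38.125 pos [ 0.4763 -0.3999  0.0401] q [ 0.3887  0.5877 -0.4226 -0.5701] w 0.0331102112965292
[[-0.048, -0.025, -0.999], [0.939, 0.341, -0.053], [0.342, -0.94, 0.007]] F [-0.25  0.36  0.83] J [ 1.278  0.838 -0.825  1.364  0.309  1.38   2.11 ]
```

View pics/w23.png

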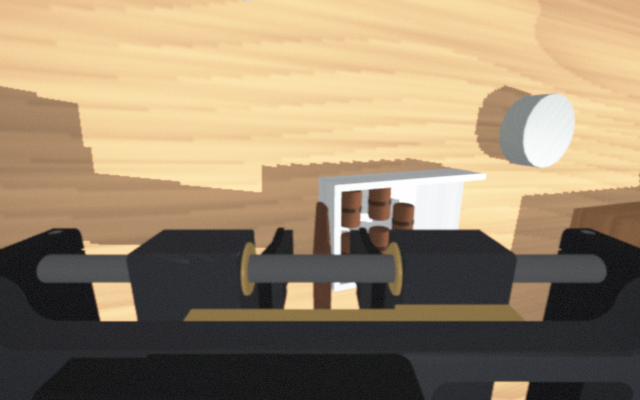

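View pics/s23.png

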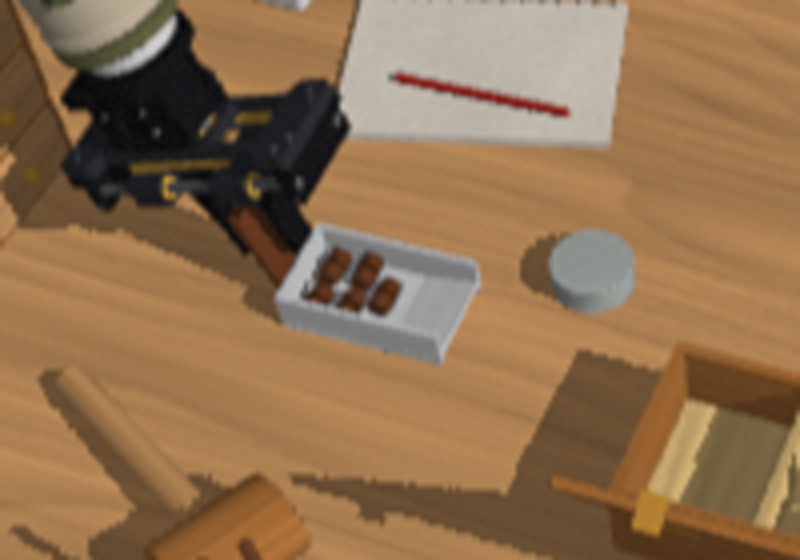

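Request:
arm_command(deltas=[0,0,0,0,0,0,0,0,0,0,0,0,0,0,0,0,0,0,0,0,0,0,0,0,0,0,0,0,0,0], hand=0, grip_force=50)

```text
time: 38.85
ee_pos: [0.4762, -0.3997, 0.04]
eef_rot: [0.388, 0.588, -0.422, -0.57]
ft_force: [-0.2, 0.7, 2.6]
width: 0.0077
```

Run:
```python
from h import *
s=st(); A=R.from_quat(s['eef_rot']).as_matrix(); print('pitch tool',np.degrees(np.arctan2(A[2,0],np.hypot(A[0,0],A[1,0]))),'yaw',np.degrees(np.arctan2(A[1,0],A[0,0])))
up=np.array([0,0,.12]);print(A.T@up)
a,M=tray_tcp(case(0,-75,110),91.3,0);print(a);plan(a+[0,-.05,.06],M)
```

```text
t 38.85 pos [ 0.4762 -0.3997  0.04  ] q [ 0.3885  0.5877 -0.4224 -0.5703] w 0.00767959382283095
[[-0.048, -0.025, -0.999], [0.938, 0.341, -0.053], [0.342, -0.94, 0.007]] F [-0.17  0.7   2.57] J [ 1.278  0.838 -0.825  1.364  0.309  1.381  2.11 ]
pitch tool 20.009908287328244 yaw 92.91007627777739
[ 0.04106192 -0.1127526   0.00087785]
[ 0.541819   -0.17164808  0.14114584]
delta [0.2191, -0.0923, -0.0739] [-1.0, 1.51, 0.0]
```

Request:
arm_command(deltas=[0.004,-0.01,0,0,0,0,0.01,-0.028,0,0,0,-2,0.017,-0.047,0,0,0,-4,0.024,-0.066,0,0,0,-6,0.03,-0.085,0,0,0,-8,0.037,-0.104,0,0,0,-8,0.041,-0.113,0,0,0,-8,0.041,-0.113,0,0,0,-8])

```text
time: 39.85
ee_pos: [0.4774, -0.3997, 0.1609]
eef_rot: [0.347, 0.613, -0.382, -0.598]
ft_force: [0.6, -0.6, -2.1]
width: 0.0075
```

Run:
```python
from h import *
st();p=cam('wrist','w24.png')
p=cam('scene');cv2.imwrite('pics/s24.png',cv2.resize(p['image'][90:230,140:340,::-1],None,fx=4,fy=4,interpolation=cv2.INTER_CUBIC))
a,M=tray_tcp(case(0,-75,120),91.3,-8);print(a);plan(a,M)
```

```text
t 39.85 pos [ 0.4774 -0.3997  0.1609] q [ 0.3471  0.6134 -0.3821 -0.5977] w 0.007461713022443303
[[-0.044, -0.031, -0.999], [0.883, 0.467, -0.054], [0.468, -0.884, 0.007]] F [ 0.59 -0.58 -2.15] J [ 1.281  0.819 -0.87   1.164  0.191  1.671  2.126]
[ 0.54188798 -0.1746876   0.13233248]
delta [0.1828, 0.1272, -0.0773] [-1.25, 1.35, -0.02]
```

View pics/s24.png

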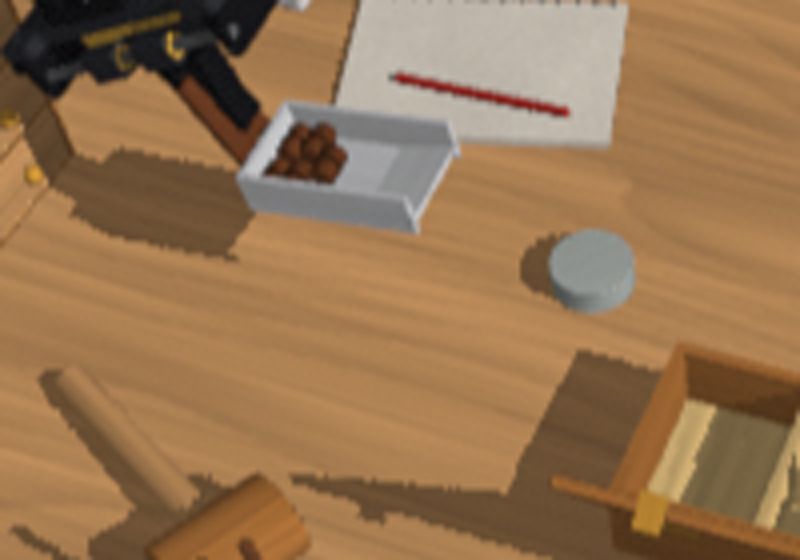

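Request:
arm_command(deltas=[0.01,0.005,-0.004,0,0,0,0.03,0.015,-0.012,-0.2,0.2,0,0.055,0.028,-0.022,-0.4,0.4,0,0.085,0.043,-0.034,-0.6,0.6,0,0.115,0.059,-0.046,-0.8,0.8,0,0.145,0.074,-0.057,-1,1,0,0.17,0.087,-0.067,-1.2,1.2,0,0.187,0.096,-0.073,-1.2,1.3,0])

```text
time: 40.95
ee_pos: [0.5387, -0.1837, 0.1623]
eef_rot: [0.356, 0.611, -0.372, -0.602]
ft_force: [0.7, 0.7, -0.8]
width: 0.0076
```

Run:
```python
from h import *
st()
for th,my,mz in [(-8,-70,140),(15,-70,125),(40,-70,105),(60,-72,90),(80,-75,85)]:
    a,M=tray_tcp(case(0,my,mz),91.3,th);print(th,a.round(4));plan(a,M)
```

```text
t 40.95 pos [ 0.5387 -0.1837  0.1623] q [ 0.3564  0.6107 -0.3718 -0.6015] w 0.0075572784613380855
[[-0.022, -0.012, -1.0], [0.883, 0.47, -0.025], [0.47, -0.883, 0.0]] F [ 0.69  0.73 -0.84] J [ 1.185  0.65  -0.984  1.486  0.063  1.413  1.849]
-8 [ 0.5418 -0.1697  0.1523]
delta [0.0076, 0.0154, -0.0034] [-0.08, 0.13, 0.01]
15 [ 0.5414 -0.1541  0.1895]
delta [0.0389, -0.0101, -0.0035] [-0.05, 0.14, 23.01]
40 [ 0.5405 -0.1155  0.2144]
delta [0.0846, -0.0139, -0.0036] [-0.02, 0.15, 48.01]
60 [ 0.5396 -0.0752  0.2208]
delta [0.1232, -0.0007, -0.0037] [0.01, 0.16, 68.01]
80 [ 0.5386 -0.0311  0.2214]
delta [0.1624, 0.0195, -0.0038] [0.04, 0.16, 88.01]
```

Run:
```python
from h import *
for th,mz in zip([-8,2,12,22,32,42,52,62,72,80],[130,120,110,100,94,88,84,82,80,80]):
    a,M=tray_tcp(case(0,-98,mz),91.3,th);print(th,a.round(4));plan(a,M)
```

```text
-8 [ 0.5424 -0.1977  0.1423]
delta [-0.0218, 0.011, -0.0034] [-0.08, 0.13, 0.01]
2 [ 0.5423 -0.1935  0.1558]
delta [-0.0118, 0.0012, -0.0034] [-0.07, 0.13, 10.01]
12 [ 0.5421 -0.1853  0.1681]
delta [0.0013, -0.0059, -0.0034] [-0.06, 0.14, 20.01]
22 [ 0.5419 -0.1733  0.1787]
delta [0.0168, -0.0096, -0.0034] [-0.04, 0.15, 30.01]
32 [ 0.5415 -0.1579  0.1909]
delta [0.0361, -0.0132, -0.0035] [-0.03, 0.15, 40.01]
42 [ 0.5411 -0.1397  0.2001]
delta [0.0566, -0.0127, -0.0035] [-0.02, 0.15, 50.01]
52 [ 0.5406 -0.119   0.208 ]
delta [0.0785, -0.01, -0.0036] [-0.0, 0.16, 60.01]
62 [ 0.5401 -0.0966  0.2141]
delta [0.1011, -0.0048, -0.0036] [0.01, 0.16, 70.01]
72 [ 0.5396 -0.0732  0.2161]
delta [0.1228, 0.0044, -0.0037] [0.02, 0.16, 80.01]
80 [ 0.5392 -0.0541  0.2164]
delta [0.1398, 0.0131, -0.0037] [0.04, 0.16, 88.01]
```

Request:
arm_command(deltas=[-0.011,0.005,-0.003,0,0,0,-0.022,0.011,-0.003,0,0,0,-0.022,0.011,-0.003,0,0,0])

```text
time: 41.32
ee_pos: [0.5412, -0.2021, 0.1408]
eef_rot: [0.357, 0.609, -0.371, -0.603]
ft_force: [-0.8, 0.6, -2.3]
width: 0.0078
```

Run:
```python
from h import *
st();a,M=tray_tcp(case(0,-98,80),91.3,72);plan(a,M);p=cam('wrist','w25.png')
p=cam('scene');cv2.imwrite('pics/s25.png',cv2.resize(p['image'][90:250,220:420,::-1],None,fx=3.7,fy=3.7,interpolation=cv2.INTER_CUBIC))
```

```text
t 41.325 pos [ 0.5412 -0.2021  0.1408] q [ 0.3574  0.6094 -0.3706 -0.6029] w 0.007848575463939765
[[-0.018, -0.011, -1.0], [0.882, 0.47, -0.021], [0.47, -0.883, 0.002]] F [-0.8   0.56 -2.29] J [ 1.179  0.69  -0.96   1.471  0.088  1.401  1.867]
delta [0.1492, -0.0059, -0.0009] [-0.13, -0.09, 80.03]
```

View pics/s25.png

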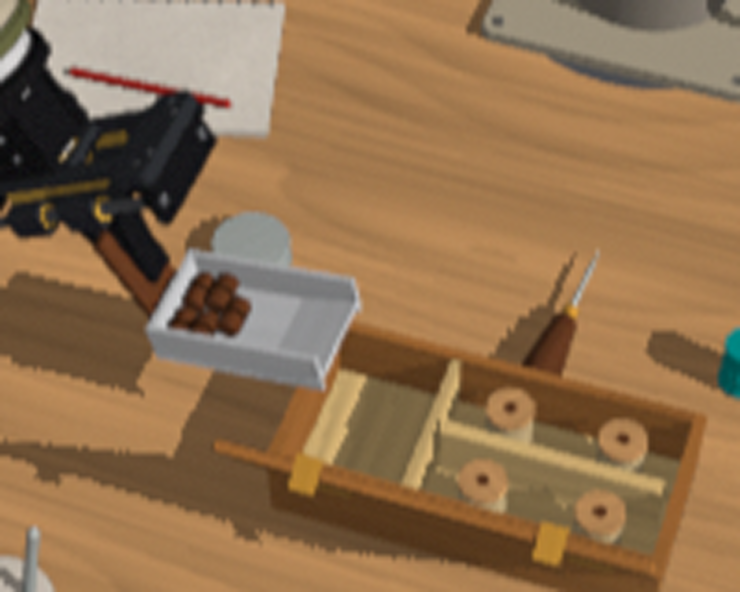

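View pics/w25.png

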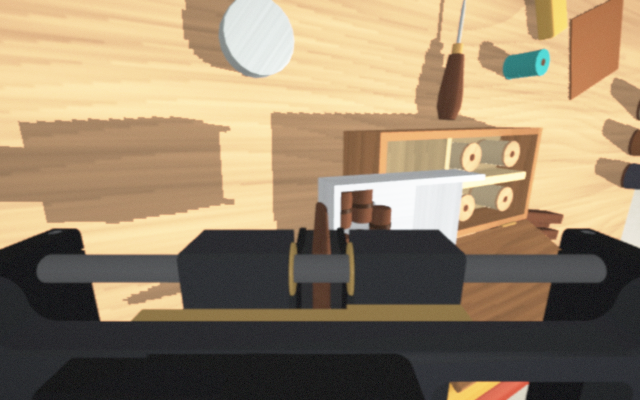

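Run:
```python
from h import *
p=cam('wrist')
for pt in [(-36,-98,150),(-36,-98,130),(-63,135,64),(-63,-135,64)]: print(pt,np.round(w2pix(p,case(*pt)),1))
s=r.read_state();A=R.from_quat(s['eef_rot']).as_matrix()
# mouth from tool pose: invert
M=A; a=np.radians(0)
th=20-np.degrees(np.arcsin(A[2,0]));print('th',th)
f=np.array([A[0,0],A[1,0],0]);f/=np.linalg.norm(f);t=np.radians(th);u=np.array([0,0,1.])
g=np.array(s['ee_pos'])-.019*A[:,1]; m=g+.1395*(np.cos(t)*f-np.sin(t)*u)-.049*(np.sin(t)*f+np.cos(t)*u);print('mouth',m)
print(w2pix(p,m+[-.036,0,0]),w2pix(p,m+[-.036,0,.02]))
```

```text
(-36, -98, 150) [168.6 490.8]
(-36, -98, 130) [165.2 467. ]
(-63, 135, 64) [126.5 541.7]
(-63, -135, 64) [129.2 379.5]
th -8.01741047443716
mouth [ 0.53894298 -0.06455521  0.1301943 ]
(np.float64(164.8395675823269), np.float64(465.548693063835)) (np.float64(168.24919455944254), np.float64(489.44574361320434))
```

Request:
arm_command(deltas=[0.01,-0.01,0,0,0,10,0.024,-0.017,0,0,0,20,0.04,-0.0206,0,0,0,30,0.06,-0.024,0,0,0,40,0.08,-0.024,0,0,0,50,0.102,-0.021,0,0,0,60,0.126,-0.016,0,0,0,70,0.148,-0.0066,0,0,0,80])

```text
time: 42.48
ee_pos: [0.5395, -0.0712, 0.2196]
eef_rot: [-0.668, -0.237, 0.67, 0.22]
ft_force: [0.1, -1.7, -1.9]
width: 0.0077
```

Run:
```python
from h import *
st();a,M=tray_tcp(case(0,-98,82),91.3,78);plan(a,M);p=cam('wrist','w26.png')
p=cam('scene');cv2.imwrite('pics/s26.png',cv2.resize(p['image'][90:250,220:420,::-1],None,fx=3.7,fy=3.7,interpolation=cv2.INTER_CUBIC))
```

```text
t 42.475 pos [ 0.5395 -0.0712  0.2196] q [-0.6681 -0.237   0.6702  0.2199] w 0.007730123403361866
[[-0.011, 0.022, -1.0], [0.611, -0.791, -0.024], [-0.791, -0.612, -0.005]] F [ 0.06 -1.65 -1.87] J [ 0.236  0.472 -0.85   1.732  1.05   1.765  0.764]
delta [0.0084, -0.0091, -0.0] [0.22, -0.2, 5.7]
```

View pics/s26.png

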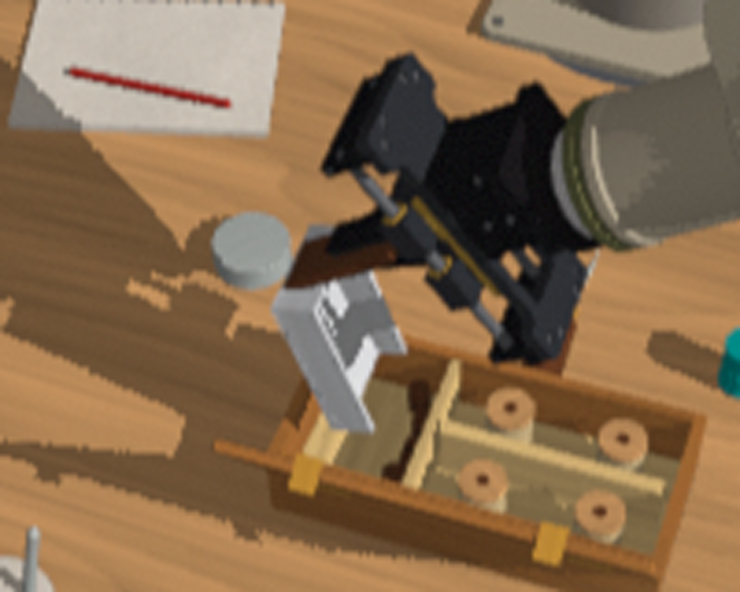

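View pics/w26.png

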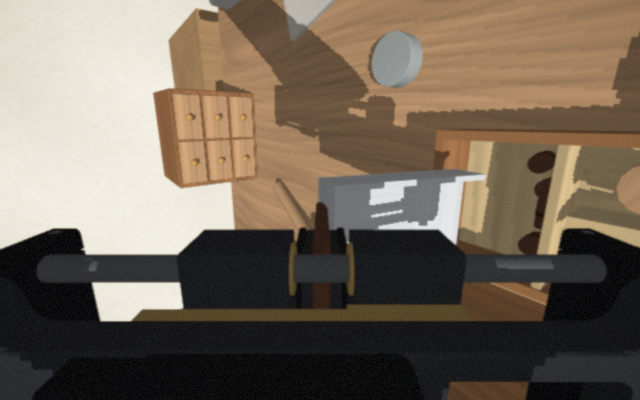

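Request:
arm_command(deltas=[0.008,-0.009,0,0,0,5.5,0.008,-0.009,0,0,0,5.5,0.008,-0.009,0,0,0,5.5,0.008,-0.009,0,0,0,5.5])

```text
time: 43.08
ee_pos: [0.5389, -0.0618, 0.2177]
eef_rot: [-0.677, -0.206, 0.68, 0.191]
ft_force: [0.5, -0.2, -1.2]
width: 0.0077
```

Run:
```python
from h import *
st();p=cam('wrist');cv2.imwrite('pics/w27.png',cv2.resize(p['image'][100:300,300:620,::-1],None,fx=2.5,fy=2.5,interpolation=cv2.INTER_CUBIC))
# path back: th 40 , then level above pickup
a,M=tray_tcp(case(0,-110,110),91.3,35);print(a);plan(a,M)
a,M=tray_tcp(case(0,-130,130),91.3,0);print(a);plan(a,M)
```

```text
t 43.075 pos [ 0.5389 -0.0618  0.2177] q [-0.6772 -0.2056  0.6802  0.1908] w 0.007723832622775074
[[-0.01, 0.019, -1.0], [0.538, -0.843, -0.021], [-0.843, -0.538, -0.002]] F [ 0.51 -0.22 -1.25] J [ 0.161  0.526 -0.822  1.725  1.103  1.843  0.708]
[ 0.54166206 -0.16473227  0.21179977]
delta [-0.0505, 0.09, -0.0006] [0.04, -0.11, -42.46]
[ 0.54306681 -0.22663392  0.16114584]
delta [-0.0411, 0.1694, -0.0006] [0.07, -0.1, -77.46]
```

View pics/w27.png

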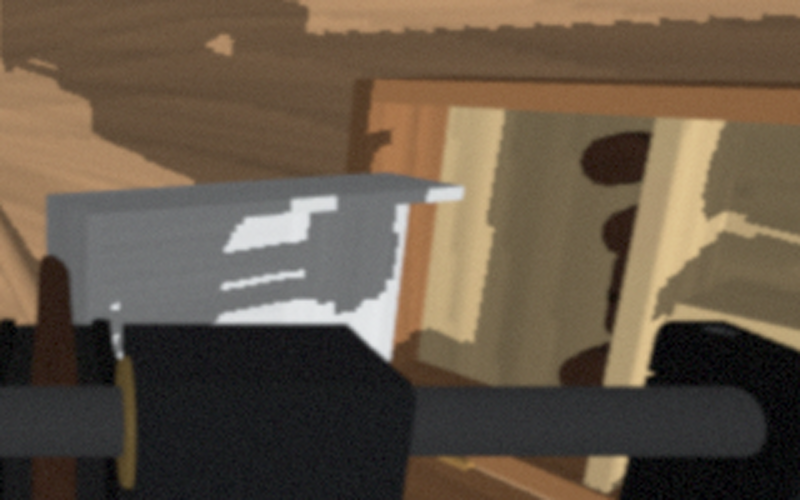

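Request:
arm_command(deltas=[-0.014,0.015,0,0,0,-9,-0.03,0.037,0,0,0,-19,-0.043,0.062,0,0,0,-29,-0.051,0.087,0,0,0,-39,-0.053,0.11,0,0,0,-49,-0.052,0.13,0,0,0,-59,-0.05,0.15,0,0,0,-69,-0.047,0.167,0,0,0,-77.5])

```text
time: 44.12
ee_pos: [0.5423, -0.2299, 0.1675]
eef_rot: [0.4, 0.585, -0.41, -0.575]
ft_force: [-0.2, 0.0, -0.7]
width: 0.0076
```

Run:
```python
from h import *
st();M=R.from_quat([.3885,.5877,-.4224,-.5703]).as_matrix();t=np.array([.4762,-.3997,.040])
plan(t+[0,0,.10],M);plan(t,M)
p=cam('wrist','w28.png');p=cam('scene');cv2.imwrite('pics/s28.png',cv2.resize(p['image'][90:250,220:420,::-1],None,fx=3.7,fy=3.7,interpolation=cv2.INTER_CUBIC))
```

```text
t 44.125 pos [ 0.5423 -0.2299  0.1675] q [ 0.3996  0.5845 -0.41   -0.575 ] w 0.007641989098828784
[[-0.019, -0.004, -1.0], [0.939, 0.345, -0.02], [0.345, -0.939, -0.003]] F [-0.17  0.05 -0.66] J [ 1.148  0.601 -0.924  1.456  0.135  1.409  1.854]
delta [-0.1676, -0.0324, 0.0696] [1.2, -1.61, 0.15]
delta [-0.202, 0.0615, 0.0698] [1.2, -1.61, 0.15]
```

View pics/s28.png

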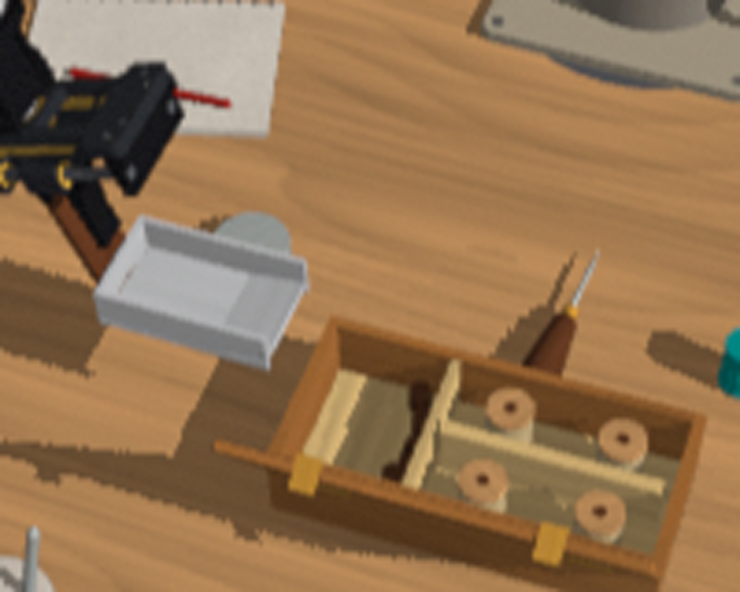

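Tray is empty; toggles lie along the cross wall at (420,400)-(395,470) of the crop. Setting the tray back where it came from.

Request:
arm_command(deltas=[-0.03,-0.01,0.012,0.3,-0.4,0,-0.07,-0.025,0.03,0.6,-0.8,0,-0.12,-0.03,0.05,0.9,-1.2,0,-0.168,-0.032,0.07,1.2,-1.6,0,-0.18,0,0.07,1.2,-1.6,0,-0.191,0.03,0.07,1.2,-1.6,0,-0.198,0.05,0.07,1.2,-1.6,0,-0.2,0.056,0.07,1.2,-1.6,0])

```text
time: 45.22
ee_pos: [0.4762, -0.3971, 0.0452]
eef_rot: [0.387, 0.587, -0.424, -0.571]
ft_force: [0.4, 0.2, -0.6]
width: 0.0076
```

Run:
```python
from h import *
st();M=R.from_quat([.3885,.5877,-.4224,-.5703]).as_matrix();t=np.array([.4762,-.3997,.040])
plan(t,M)
```

```text
t 45.225 pos [ 0.4762 -0.3971  0.0452] q [ 0.3868  0.5875 -0.4239 -0.5705] w 0.007602498361847973
[[-0.05, -0.029, -0.998], [0.938, 0.341, -0.057], [0.342, -0.94, 0.01]] F [ 0.43  0.17 -0.59] J [ 1.261  0.82  -0.8    1.365  0.285  1.384  2.121]
delta [-0.0042, 0.004, 0.0001] [-0.23, 0.12, 0.01]
```

Request:
arm_command(deltas=[-0.001,0.003,0,0,0,0,-0.002,0.005,0,0,0,0,-0.002,0.005,0,0,0,0])

```text
time: 45.6
ee_pos: [0.4769, -0.3976, 0.041]
eef_rot: [0.387, 0.588, -0.424, -0.57]
ft_force: [-0.2, 0.2, -0.4]
width: 0.0079
```

Run:
```python
from h import *
st()
```

```text
t 45.6 pos [ 0.4769 -0.3976  0.041 ] q [ 0.3874  0.5876 -0.424  -0.57  ] w 0.007897917106391362
[[-0.05, -0.028, -0.998], [0.939, 0.34, -0.057], [0.341, -0.94, 0.009]] F [-0.24  0.15 -0.42] J [ 1.26   0.825 -0.798  1.366  0.288  1.377  2.122]
```

1 mm more, then open and retreat up along the handle.

Request:
arm_command(deltas=[0,0.001,0,0,0,0,0,0.0015,0,0,0,0,0,0.0015,0,0,0,0])

```text
time: 45.98
ee_pos: [0.4769, -0.3973, 0.0401]
eef_rot: [0.388, 0.588, -0.424, -0.57]
ft_force: [-1.7, -0.4, 5.4]
width: 0.0079
```

Request:
arm_command(deltas=[0,0,0,0,0,0,0,0,0,0,0,0,0,0,0,0,0,0,0,0,0,0,0,0,0,-0.03,0,0,0,0,0,-0.07,0,0,0,0,0,-0.12,0,0,0,0,0,-0.16,0,0,0,0], hand=0.4)

```text
time: 46.98
ee_pos: [0.4813, -0.4521, 0.1914]
eef_rot: [0.388, 0.588, -0.424, -0.57]
ft_force: [0.5, -0.8, 0.6]
width: 0.0348
```

Run:
```python
from h import *
st();p=cam('wrist','w29.png')
p=cam('scene');cv2.imwrite('pics/s29.png',cv2.resize(p['image'][90:270,180:420,::-1],None,fx=3.3,fy=3.3,interpolation=cv2.INTER_CUBIC))
```

```text
t 46.975 pos [ 0.4813 -0.4521  0.1914] q [ 0.3875  0.5877 -0.4239 -0.5699] w 0.03479565312963249
[[-0.05, -0.028, -0.998], [0.939, 0.34, -0.056], [0.341, -0.94, 0.009]] F [ 0.51 -0.78  0.61] J [ 1.234  0.778 -0.811  1.077  0.253  1.685  2.16 ]
```

View pics/s29.png

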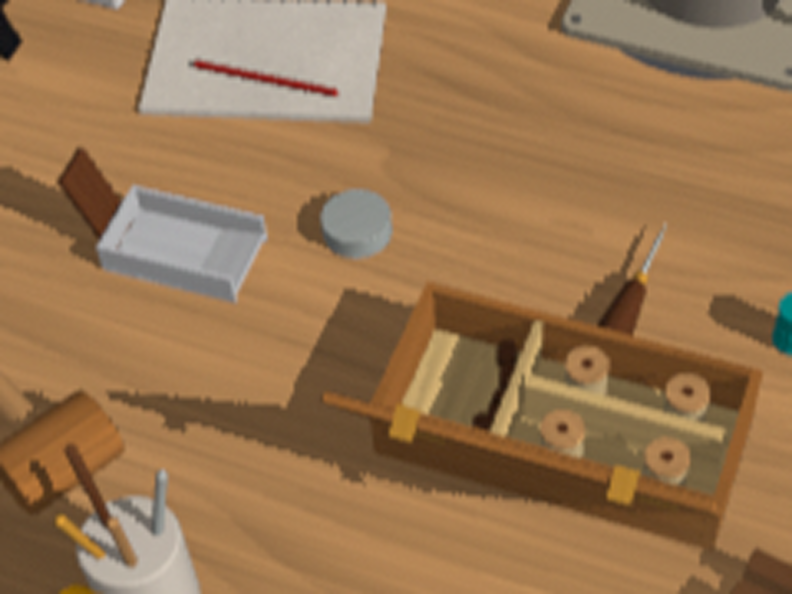

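Run:
```python
from h import *
plan((.56,-.2,.32),Rt(91.3));plan((.62,-.06,.33),Rt(91.3))
```

```text
delta [0.2771, -0.0352, -0.0907] [-0.61, 1.76, 19.73]
delta [0.4091, 0.0012, -0.1582] [-0.61, 1.76, 19.73]
```

Request:
arm_command(deltas=[0.03,-0.04,-0.01,0,0,5,0.08,-0.06,-0.03,0,0,10,0.13,-0.06,-0.045,0,0.5,15,0.18,-0.05,-0.06,-0.3,1,19.7,0.24,-0.04,-0.08,-0.6,1.7,19.7,0.3,-0.03,-0.105,-0.6,1.7,19.7,0.36,-0.015,-0.135,-0.6,1.7,19.7,0.409,0,-0.158,-0.6,1.7,19.7], hand=0, grip_force=20)

```text
time: 48.08
ee_pos: [0.6171, -0.0613, 0.3273]
eef_rot: [-0.491, -0.506, 0.506, 0.496]
ft_force: [0.5, -0.6, 0.1]
width: 0.0003
```

Run:
```python
from h import *
st();p=cam('wrist','w30.png')
cv2.imwrite('pics/w30c.png',cv2.resize(p['image'][80:260,220:480,::-1],None,fx=3,fy=3,interpolation=cv2.INTER_CUBIC))
```

```text
t 48.075 pos [ 0.6171 -0.0613  0.3273] q [-0.4913 -0.5062  0.5064  0.4959] w 0.00033854880767799424
[[-0.025, -0.005, -1.0], [1.0, 0.004, -0.025], [0.005, -1.0, 0.005]] F [ 0.54 -0.56  0.08] J [ 0.685  0.44  -0.95   1.253  0.349  1.622  1.397]
```

View pics/w30c.png

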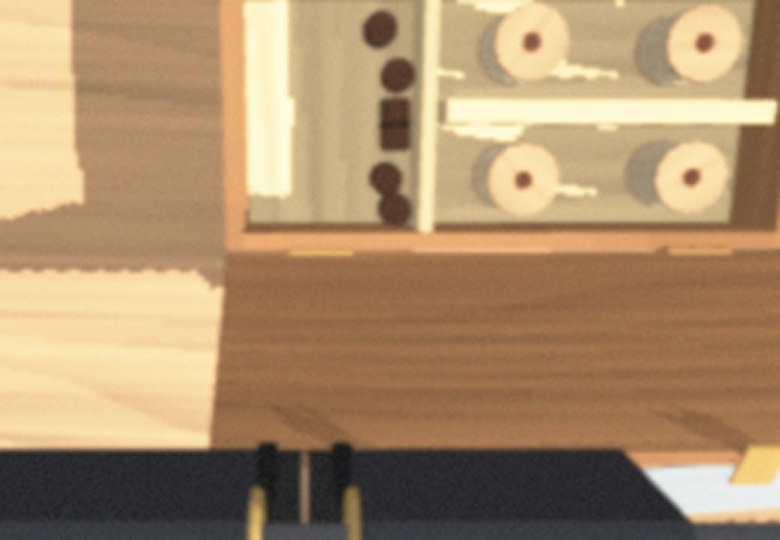

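Run:
```python
from h import *
p=cam('wrist')
for q in (1.95,2.0,2.05,2.1,2.2): print(q,np.round(w2pix(p,case(63-126*np.cos(q),-135,64.5+126*np.sin(q))),1))
cv2.imwrite('pics/w31.png',cv2.resize(p['image'][150:330,220:480,::-1],None,fx=3,fy=3))
a=case(160,0,330);plan(a,Rt(91.3));a=case(160,0,150);plan(a,Rt(91.3))
```

```text
1.95 [216.8 275.8]
2.0 [221.2 276.3]
2.05 [225.2 276.7]
2.1 [228.9 277.2]
2.2 [235.5 278.2]
delta [0.0901, -0.0023, -0.0832] [-0.25, 0.89, 0.49]
delta [0.0885, 0.1777, -0.084] [-0.25, 0.89, 0.49]
```

Request:
arm_command(deltas=[0.04,0,-0.05,0,0.9,0.5,0.09,0,-0.093,0,0.9,0.5,0.09,0,-0.093,0,0.9,0.5,0.09,0.05,-0.093,0,0.9,0.5,0.089,0.1,-0.093,0,0.9,0.5,0.089,0.15,-0.093,0,0.9,0.5,0.089,0.175,-0.093,0,0.9,0.5,0.089,0.175,-0.093,0,0.9,0.5])

```text
time: 49.18
ee_pos: [0.7052, 0.0283, 0.1501]
eef_rot: [-0.496, -0.499, 0.506, 0.499]
ft_force: [-1.0, 0.3, 0.8]
width: 0.0001
```

Run:
```python
from h import *
st();p=cam('scene');cv2.imwrite('pics/s32.png',cv2.resize(p['image'][100:300,240:460,::-1],None,fx=3,fy=3))
for q in (2.2,1.9,1.57,1.3):
    pass
for x,z in [(120,150),(90,150),(60,150)]: plan(case(x,0,z),Rt(91.3))
```

```text
t 49.175 pos [0.7052 0.0283 0.1501] q [-0.4964 -0.4992  0.5057  0.4986] w 0.00011038658642781692
[[-0.01, -0.009, -1.0], [1.0, -0.004, -0.01], [-0.004, -1.0, 0.009]] F [-1.01  0.35  0.82] J [ 0.426  0.714 -0.872  1.26   0.534  1.409  1.174]
delta [0.0108, 0.0026, 0.049] [-0.33, -0.73, -0.22]
delta [0.0104, 0.0027, 0.079] [-0.33, -0.73, -0.22]
delta [0.01, 0.0029, 0.109] [-0.33, -0.73, -0.22]
```

View pics/s32.png

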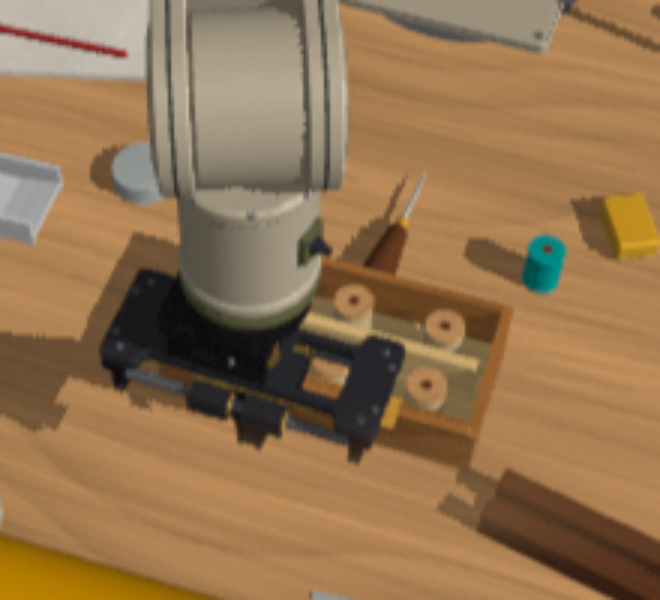

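Request:
arm_command(deltas=[0.003,0,0.015,0,-0.3,0,0.006,0,0.03,0,-0.5,0,0.01,0.001,0.045,0,-0.7,0,0.01,0.002,0.06,0,-0.7,0,0.01,0.003,0.075,0,-0.7,0,0.01,0.003,0.09,0,-0.7,0])

```text
time: 49.98
ee_pos: [0.6177, 0.0385, 0.1526]
eef_rot: [-0.495, -0.505, 0.506, 0.493]
ft_force: [3.6, 0.6, 3.4]
width: 0.0003
```

Run:
```python
from h import *
st();p=cam('scene');cv2.imwrite('pics/s33.png',cv2.resize(p['image'][100:300,240:460,::-1],None,fx=3,fy=3))
cam('wrist','w33.png')
plan(case(60,0,150),Rt(91.3))
```

```text
t 49.975 pos [0.6177 0.0385 0.1526] q [-0.4954 -0.5046  0.5065  0.4934] w 0.00030265985223070435
[[-0.022, 0.0, -1.0], [1.0, -0.004, -0.022], [-0.004, -1.0, -0.0]] F [3.61 0.57 3.42] J [ 0.562  0.539 -0.95   1.53   0.452  1.306  1.152]
delta [-0.0003, 0.0023, 0.0198] [-0.08, -0.0, -0.27]
```

View pics/s33.png

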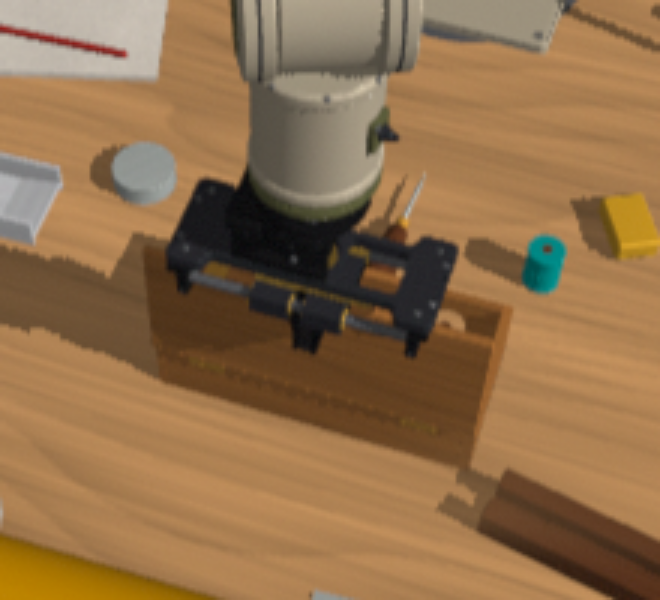

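View pics/w33.png

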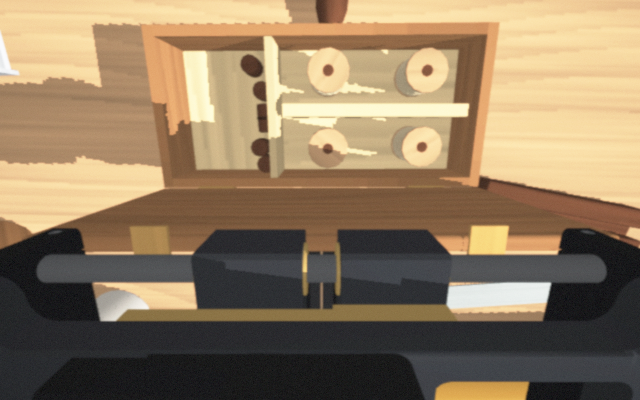

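Run:
```python
from h import *
for q in (80,70,60,50,40,30,20,10,0):
    t=np.radians(q);x=63-95*np.cos(t)+8*np.sin(t)+9.5;z=64.5+95*np.sin(t)+8*np.cos(t)
    print(q,round(x,1),round(z,1));plan(case(x,0,z),Rt(91.3))
```

```text
80 63.9 159.4
delta [-0.0003, -0.0071, 0.0159] [-0.08, -0.0, -0.27]
70 47.5 156.5
delta [-0.0003, -0.0041, 0.0322] [-0.08, -0.0, -0.27]
60 31.9 150.8
delta [-0.0003, 0.0016, 0.0478] [-0.08, -0.0, -0.27]
50 17.6 142.4
delta [-0.0003, 0.01, 0.0622] [-0.08, -0.0, -0.27]
40 4.9 131.7
delta [-0.0002, 0.0207, 0.0749] [-0.08, -0.0, -0.27]
30 -5.8 118.9
delta [-0.0002, 0.0335, 0.0855] [-0.08, -0.0, -0.27]
20 -14.0 104.5
delta [-0.0001, 0.0479, 0.0937] [-0.08, -0.0, -0.27]
10 -19.7 88.9
delta [-0.0, 0.0636, 0.0993] [-0.08, -0.0, -0.27]
0 -22.5 72.5
delta [0.0001, 0.08, 0.1022] [-0.08, -0.0, -0.27]
```

Request:
arm_command(deltas=[0,-0.005,0.016,0,0,0,0,-0.004,0.032,0,0,0,0,0.002,0.048,0,0,0,0,0.01,0.062,0,0,0,0,0.021,0.075,0,0,0,0,0.034,0.0855,0,0,0,0,0.034,0.0855,0,0,0])

```text
time: 50.95
ee_pos: [0.531, 0.0362, 0.1168]
eef_rot: [-0.494, -0.503, 0.508, 0.494]
ft_force: [-0.1, 0.7, 0.0]
width: 0.0008
```

Run:
```python
from h import *
st();p=cam('scene');cv2.imwrite('pics/s34.png',cv2.resize(p['image'][100:300,240:460,::-1],None,fx=3,fy=3))
plan(case(-20,0,88),Rt(91.3));plan(case(-23,0,72),Rt(91.3))
```

```text
t 50.95 pos [0.531  0.0362 0.1168] q [-0.4943 -0.5034  0.5078  0.4943] w 0.0008204625520783256
[[-0.023, -0.004, -1.0], [1.0, -0.004, -0.023], [-0.004, -1.0, 0.005]] F [-0.1   0.74  0.01] J [ 0.7    0.395 -1.015  1.791  0.367  1.165  1.162]
delta [-0.0, 0.0292, 0.0143] [-0.23, -0.01, -0.23]
delta [0.0001, 0.0452, 0.0172] [-0.23, -0.01, -0.23]
```

View pics/s34.png

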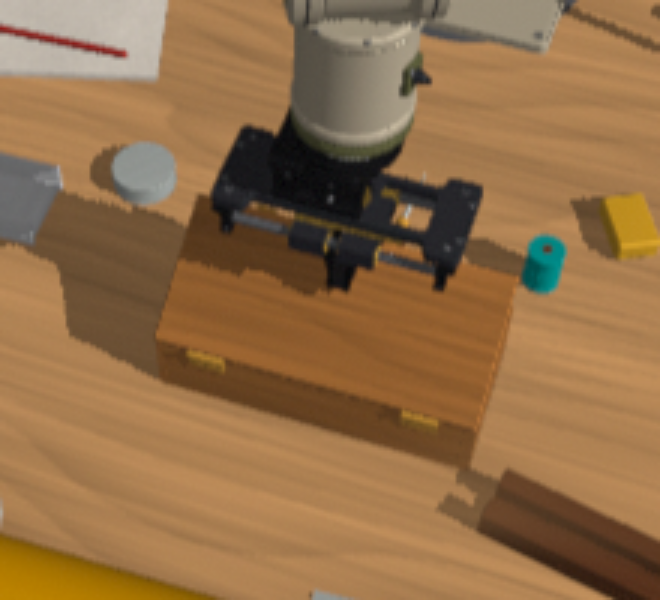

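Request:
arm_command(deltas=[0,0.01,0.006,0,0,0,0,0.019,0.011,0,0,0,0,0.028,0.014,0,0,0,0,0.036,0.016,0,0,0,0,0.042,0.018,0,0,0,0,0.045,0.018,0,0,0])

```text
time: 51.75
ee_pos: [0.5124, 0.0357, 0.0725]
eef_rot: [-0.494, -0.503, 0.508, 0.495]
ft_force: [-16.9, -3.2, 46.6]
width: 0.0004
```

Request:
arm_command(deltas=[0,-0.01,0,0,0,0,0,-0.04,0,0,0,0,0,-0.09,0.01,0,0,0,0,-0.14,0.02,0,0,0,0,-0.18,0.03,0,0,0,0,-0.18,0.03,0,0,0])

```text
time: 52.5
ee_pos: [0.4843, 0.0359, 0.2539]
eef_rot: [-0.496, -0.504, 0.507, 0.493]
ft_force: [-0.4, 0.2, -0.4]
width: 0.0006
```

Run:
```python
from h import *
st();p=cam('scene');cv2.imwrite('pics/s35.png',cv2.resize(p['image'][100:300,200:460,::-1],None,fx=3,fy=3))
p=cam('wrist','w35.png')
plan((.45,-.2,.35),Rt(91.3))
```

```text
t 52.5 pos [0.4843 0.0359 0.2539] q [-0.4957 -0.5039  0.5071  0.4932] w 0.0006035347041741009
[[-0.022, -0.001, -1.0], [1.0, -0.006, -0.022], [-0.006, -1.0, 0.001]] F [-0.37  0.18 -0.39] J [ 0.915  0.108 -1.135  1.723  0.106  1.376  1.355]
delta [-0.235, -0.0976, 0.0389] [-0.29, -0.05, -0.26]
```

View pics/s35.png

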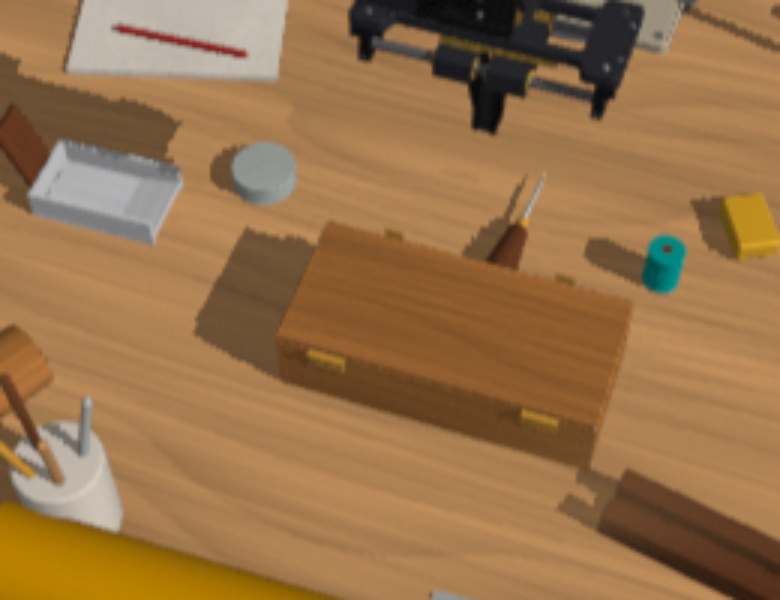

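View pics/w35.png

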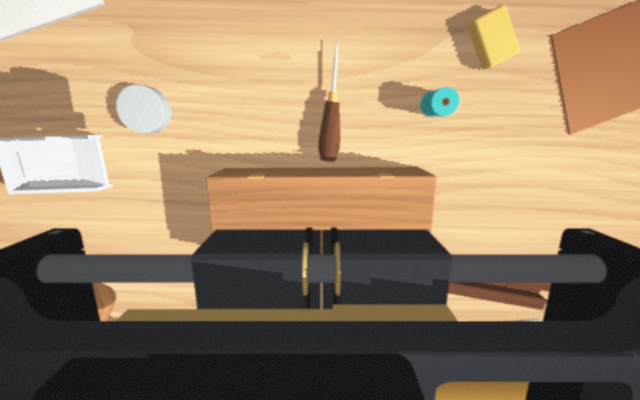

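Run:
```python
from h import *
p=cam('scene')
f=lambda rc:(np.round((rc[1]-200)*3),np.round((rc[0]-100)*3))
for q in (0,.05,.1):
  c,s=np.cos(q),np.sin(q)
  for y in (-135,135):
    print(q,y,'free',f(w2pix(p,case(63-126*c+8*s,y,64.5+126*s+8*c))),'hinge',f(w2pix(p,case(63+8*s,y,64.5+8*c))))
p=cam('wrist');print('wrist',[np.round(w2pix(p,case(-63,y,z))) for y in(-135,135) for z in (64,72.5,85)])
cv2.imwrite('pics/w36.png',cv2.resize(p['image'][155:235,200:440,::-1],None,fx=3.3,fy=3.3,interpolation=cv2.INTER_CUBIC))
```

```text
0 -135 free (np.float64(328.0), np.float64(217.0)) hinge (np.float64(274.0), np.float64(331.0))
0 135 free (np.float64(635.0), np.float64(299.0)) hinge (np.float64(596.0), np.float64(424.0))
0.05 -135 free (np.float64(327.0), np.float64(213.0)) hinge (np.float64(274.0), np.float64(332.0))
0.05 135 free (np.float64(635.0), np.float64(295.0)) hinge (np.float64(596.0), np.float64(425.0))
0.1 -135 free (np.float64(326.0), np.float64(209.0)) hinge (np.float64(273.0), np.float64(332.0))
0.1 135 free (np.float64(636.0), np.float64(292.0)) hinge (np.float64(596.0), np.float64(425.0))
wrist [array([175., 207.]), array([176., 204.]), array([178., 200.]), array([175., 435.]), array([176., 438.]), array([178., 442.])]
```

View pics/w36.png

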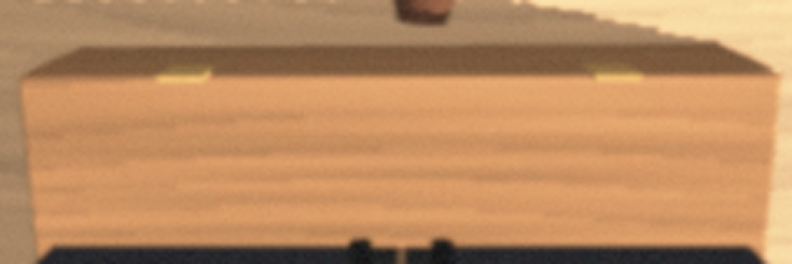

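Run:
```python
from h import *
p=cam('top');cv2.imwrite('pics/t37.png',p['image'][:,:,::-1])
s=r.read_state();print(s['time'],s['ft_force']);print(r.close_job())
```

```text
52.75 [-0.45985132 -1.33701586  0.08934008]
the job is handed in; nothing more can be done
None
```

View pics/t37.png

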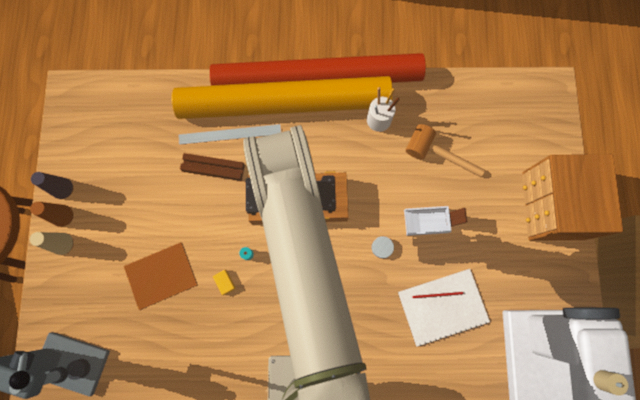

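I packed the case in the order asked and handed the job in at 52.75 s; nothing failed that I could see, but one force reading, noted below, was high.

- **Divider:** it is seated in its slots. The tool stopped at the seated height (0.036 m) with 19 N pushing back, and the camera showed it upright.
- **Spools:** all four plain spools stand upright, two on each side of the divider. I left the turquoise look-alike alone.
- **Toggles and tray:** the last look before closing showed five toggles in the end compartment. The tray is empty and flat on the table at its old spot.
- **Lid:** it is shut. The tool reached the shut height (0.0725 m) and the lid corners in the scene view match a lid angle of about 0.
- **Bystanders:** the tin, awl and mallet look unmoved.

**High force:** the last push on the lid peaked at about 47 N at the closed fingertips, more than intended. I backed off at once. The force limits in the task are 40 N for the arm or gripper body and 120 N at the wrist; no gripper-body contact showed at that moment.

**Measurements that disagreed:** the top and wrist cameras differed by about 3 to 5 mm on the case position. I set the divider by its position relative to the rim in the wrist view instead.

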